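# Lock a doming block in the wedge vice

## Task

Lock the doming block in the wooden wedge vice: set the loose wooden wedge, thin end first, into the open channel of the vice beside the dark jaw and let go of it, then pick up the hammer and, with a face of its head and not by hand, gently drive the wedge in until it stops moving forward and holds the block tight. Do not hit hard, lay the hammer back down on the table clear of the vice, and leave the other things alone.

Things in the scene. Friction and masses are not known exactly. Their poses are not given: they have to be found in the camera images.
- wedge_vice: Fixed vice: plywood board 114 x 150 x 10 mm with fence (+y side), dark jaw and reddish-brown sloping cleat (-y side), all under 41 mm high. Origin under the board at the middle of the clamp. x: the way the wedge is driven in; y: from cleat over jaw to fence; z up. A tongue 16 mm wide, as high as the board, runs out to x = -116 mm at y = -18 mm to carry the wedge's rear; beside it is only table.
- channel_mouth (a point): Floor centre of the entry of the wedge channel, vice axes; at x -45, y -20, z 10 mm from the vice's origin. The channel runs 90 mm in +x between jaw (+y side, parallel to x, 8 mm from here before clamping, 12 mm after) and cleat (-y side, 9 mm (+-4) from here, closing 1:6 to the far end); open on top and at both ends, flat floor.
- channel_end (a point): Floor centre of the channel's far end, 90 mm from the mouth, vice axes, fixed to the board. The cleat is adjustable and firmly bolted up to 4 mm to either side of its nominal place in the vice's y, so the wedge comes tight with its tip anywhere from about 35 mm short of this end to 16 mm past it; only the feel tells where.
- vice_jaw: Dark wooden jaw bar of the vice, 90 x 18 x 26 mm, its entry corner bevelled by 6 mm as a lead-in; slides along the vice's y by up to 10 mm, lightly sprung back (about 1 N); its origin is that of the vice when it is back. It meets the doming block after at most 4 mm, then everything is solid.
- doming_block: Aluminium doming block with round cups, 52 x 52 x 26 mm, standing loosely between jaw and fence with up to 4 mm of play; origin at the centre of its underside.
- wedge_head (a point): Centre of the pale wooden wedge's head, half-way up its 32 mm; it stands on the table as it will in the vice. x to the thin end, z up. Head: x -20 (flat rear end) to +20 mm, 21 mm wide, parallel sides: grip here. From x +20 to +100 mm it tapers 1:6 to 8 mm, all at -y; the +y side (y = +10.7 mm) is straight and goes to the jaw. 60 g, slides in with about 1 N until tight, then stays by friction.
- wedge_tip (a point): Middle of the wedge's thin end, 100 mm ahead of wedge_head along the wedge's x and 6.7 mm to its +y, half-way up. Same axes.
- hammer_grip (a point): Place to grip the hammer's shaft, half-way up (12 mm above the table as it lies). Chasing hammer lying flat, 206 mm long, 0.24 kg; wooden shaft about 20 mm thick along y. The head is at the -y end, its centre 46 mm from this point, with striking faces towards +x and -x, each 35 mm from the shaft's line. z up.
- hammer_face (a point): Centre of the hammer's +x striking face (about 23 mm across): 34 mm in x and -46 mm in y from hammer_grip, same height and axes. A push of about 15 N with it brings the wedge properly tight; over 30 N would split the wedge.
- rivet_tin: Bystander: round tin 54 mm across, 24 mm high, origin under its centre.
- flat_tin: Bystander: flat tin 51 x 71 x 21 mm, origin under its centre.

How it is judged:
By the outcome, as a careful person would: the job done as asked, in the order asked, and still so for the second after the job is handed in, with the robot touching nothing.
It also fails if it takes over 64 s, if anything falls off the work surface, if the arm or the gripper's body presses on something with over 40 N, if the wrist force passes 120 N, or if a joint passes its speed limit or range.

## Robot

A 6-joint arm with a two-finger parallel gripper is mounted at the origin on the work surface; the furniture and walls round the work are solid. World frame = base frame: x ahead of the robot, y to its left, z up, the work surface at z = 0. Lengths are in m, angles in rad, forces in N, time in s.
With the tool pointing down it reaches from about 0.35 to 0.975 m from the base axis. Payload 4.9 kg.
Tool frame: the origin (TCP) lies on the centre line of the jaws, within the pads' length; the fingertips stand 14 mm ahead of it and the grasp point (between the pads) lies 5 mm behind it; y points along the fingers, z is the direction in which the jaws open and shut, and the axes are right-handed (so a half turn about y gives the same grasp; the last joint's range is limited). The gripper opens to 85 mm and grips with 20 to 120 N. Pads are 22 mm wide; open, the fingers measure 114 mm over their backs; the gripper's body (76 mm by 85 mm) begins 54 mm behind the grasp point. The pads swing forward as they close: fully open they stand 13 mm farther back than shut.
Start: joints at [1.142, 0.053, 1.613, -0, 1.476, -0.119], TCP at [0.191, 0.595, 0.245] pointing down, gripper open.
Joint ranges: [-3.01, 3.01], [-1.01, 2.22], [0.06, 2.58], [-1.02, 4.17], [0.09, 2.62], [-3.14, 3.14]. Speed limits (rad/s): [2.57, 2.57, 3.14, 3.14, 3.14, 3.14].

## Interface

Orientations are given as a rotation vector (axis times angle).
In Python, from station import ctrl gives the robot as it stands.
- The arm moves only by the tool servo_tool, never from a script. Its arguments are lists of equal length, an entry for each row: "delta_pos": the shift along the tool's x, y, z in m, a list of three; "dr": the turn, a rotation vector about the tool's x, y, z in degrees, a list of three; "grip": the opening, from 0 (shut) to 1 (fully open). In form: {"delta_pos": [[x, y, z], ...], "dr": [[rx, ry, rz], ...], "grip": [grip, ...]}. A call has 1 to 5 rows; each row shifts and turns the pose as measured when the row begins, along the tool's axes as they then stand; what a row does not reach is not made up. A row lasts 1/8 s, in which the tool goes at most 62.5 mm and 10.7 degrees, less where a joint would pass 70% of its speed; a pose out of reach is approached as far as the arm can. A call is refused whole if a number of a shift passes 0.0625 or a number of a turn 10.7, either way. A call with a gripper value outside its range is refused whole. The fingers move at their own pace and stop on an object; "grip_force" is the grip in N (left out, the last holds). Time passes only in rows, so rows that do not move let the fingers close. It gives the time, the measured TCP pose, the force and the opening at its end, in the units of the state.
- ctrl.get_obs(): the state, without advancing time (a new reading comes with each control period).
- ctrl.get_image(name): name is "scene" or "side" or "wrist"; returns the picture (400x640x3 uint8, red, green, blue); there is no depth.
- ctrl.camera_params(name): a dict with "fovy" (degrees; the focal length in pixels is half the picture's height over the tangent of half this angle, whatever the lens; pixels are square), "cx", "cy" (the principal point, pixels), "eye" and "rotation" of the camera in the world. Camera axes: x right, y down, z forward; pixel columns grow to the right and rows downward; lengths in m; the calibration is good to about 2 mm. The wrist camera is an equidistant fisheye: a pixel r from the principal point sees the ray r / f radians off the axis. A picture is of the moment at which its call begins: read the wrist's pose just before it. camera_params takes no time and is no camera call; for the wrist camera it gives the pose at the moment of the call.
- ctrl.finish_job(): hands the job in, once; it reports no verdict.
Trained networks look in the newest picture that a camera, given by its name, has taken for a name from the list of things; names that differ only in an ending like _2 or _b are one class to them, and where a whole thing is asked for, a point or a joint stands for the part that bears it (a point fixed in the world has none). Each returns a list of dicts, best first, with "score" (0 to 1); they miss things now and then, are a little off and sometimes report something else, mostly with a low value. They report only what shows in the picture. A call takes as long as a camera call.
- ctrl.masks_of(camera, label): "pixels" (400x640 bool, what is visible of it) and "extent" ([left, top, right, bottom] in pixels, round what is visible of it).
The state is a dict: "t": time; "q": joint angles; "dq": joint speeds; "effort": joint torques, N m; "tool_pos": TCP position; "tool_rot": TCP orientation; "contact_force": force on the tool from outside, world axes, zero at the start; "wrist_torque": the same for the moment, N m; "opening": finger opening in m.
Only numpy, scipy, OpenCV 4.12 (cv2) and the standard library are available. Lean on these libraries where they do the work, as an engineer would, in place of code of your own. Each camera call takes 0.05 s, during which the arm holds its last target.

## Working session

There is one attempt and no reset: what is moved stays moved. The work goes in short steps, Python scripts to look and compute and a tool call to move; the robot and the scene stay as the last step left them, time stands still between calls to the robot, and variables do not carry over. Pictures are saved under pics/ and viewed, and the job is handed in when it is done.

Besides the shell and the picture viewer there is one more tool, called after "Call:" as name(argument=value, ...) on one line, values as JSON. servo_tool: Moves the arm, as the interface text tells. Its arguments: {"type":"object","properties":{"delta_pos":{"type":"array","items":{"type":"array","items":{"type":"number"}}},"dr":{"type":"array","items":{"type":"array","items":{"type":"number"}}},"grip":{"type":"array","items":{"type":"number"}},"grip_force":{"type":"number"}},"required":["delta_pos","dr","grip"]}

```bash
ls; mkdir -p pics; python3 - <<'E'
from station import ctrl
import cv2,json
o=ctrl.get_obs();print(o)
for n in("scene","side","wrist"):
    im=ctrl.get_image(n);cv2.imwrite(f"pics/{n}0.png",im[:,:,::-1]);print(n,ctrl.camera_params(n))
E
```

```text
pics
{'t': 0.0, 'q': array([ 1.14199347e+00,  5.33962186e-02,  1.61430310e+00,  1.00675755e-05,
        1.47601347e+00, -1.18999864e-01]), 'dq': array([-0.00045311,  0.0003487 , -0.0001099 ,  0.00066916, -0.00066956,
       -0.00037475]), 'effort': array([-4.71520798e-04, -3.93687379e+01, -3.70174813e+01, -1.75153973e-04,
        6.99718090e-03, -4.64457145e-06]), 'tool_pos': array([0.19028959, 0.59469631, 0.24403316]), 'tool_rot': array([-1.55912807,  0.24367114, -0.24275191]), 'contact_force': array([ 0.23813002, -0.07044457, -0.37629524]), 'wrist_torque': array([ 0.05344721, -0.01639932, -0.01684117]), 'opening': 0.08571874646063418}
scene {'fovy': 55.50722786889991, 'cx': 317.5089425955569, 'cy': 198.69245103963252, 'eye': array([ 0.20209118, -0.45372926,  0.69773261]), 'rotation': array([-2.32571488,  0.78339129, -0.28783644])}
side {'fovy': 42.84792910880401, 'cx': 309.91731892967107, 'cy': 200.53991224461137, 'eye': array([0.57853955, 0.94749514, 0.65556124]), 'rotation': array([-0.02628396, -2.71275365,  1.52326033])}
wrist {'fovy': 65.70646984690485, 'cx': 320.28489789602617, 'cy': 196.9631978917574, 'eye': array([0.11466404, 0.61949793, 0.37396142]), 'rotation': array([2.32223752, 1.69683251, 0.26730574])}
```

View pics/scene0.png

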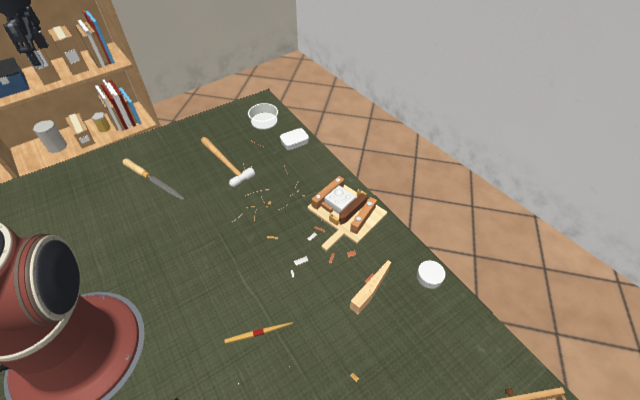

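View pics/side0.png

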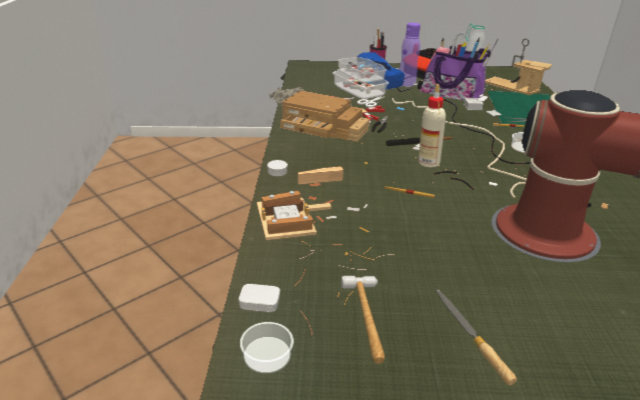

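View pics/wrist0.png

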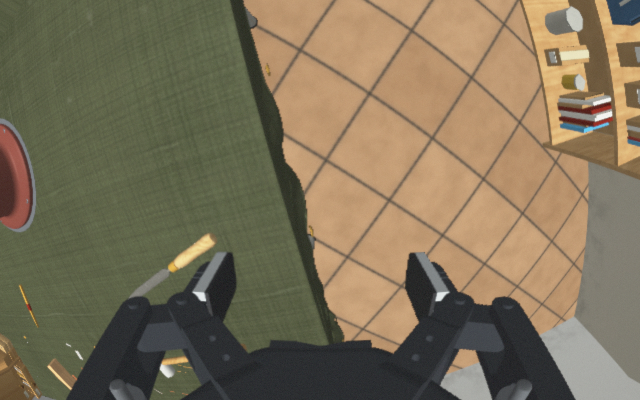

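```bash
cat > h.py <<'E'
import numpy as np, cv2
from scipy.spatial.transform import Rotation as R
from station import ctrl
def ray(cam,P,u,v):
    f=200/np.tan(np.radians(P['fovy'])/2)
    x,y=u-P['cx'],v-P['cy']
    if cam=='wrist':
        r=np.hypot(x,y);th=r/f
        d=np.array([x/r*np.sin(th),y/r*np.sin(th),np.cos(th)]) if r>0 else np.array([0,0,1.])
    else: d=np.array([x/f,y/f,1.])
    return R.from_rotvec(P['rotation']).apply(d/np.linalg.norm(d))
def onz(cam,P,u,v,z):
    d=ray(cam,P,u,v);e=P['eye'];return e+d*(z-e[2])/d[2]
def proj(cam,P,X):
    X=np.atleast_2d(X)
    f=200/np.tan(np.radians(P['fovy'])/2)
    c=R.from_rotvec(P['rotation']).inv().apply(X-P['eye'])
    if cam=='wrist':
        rr=np.hypot(c[:,0],c[:,1]);th=np.arctan2(rr,c[:,2]);k=f*th/np.maximum(rr,1e-9)
        return np.c_[P['cx']+k*c[:,0],P['cy']+k*c[:,1]]
    return np.c_[P['cx']+f*c[:,0]/c[:,2],P['cy']+f*c[:,1]/c[:,2]]
def snap(cam,name,labels=()):
    P=ctrl.camera_params(cam);im=ctrl.get_image(cam)
    cv2.imwrite(f'pics/{name}.png',im[:,:,::-1])
    np.savez(f'pics/{name}.npz',im=im,**P)
    out={}
    for l in labels:
        out[l]=ctrl.masks_of(cam,l)
    return P,im,out
def toolmove(dw):
    "world shift -> tool axes"
    o=ctrl.get_obs();return R.from_rotvec(o['tool_rot']).inv().apply(dw)
def st():
    o=ctrl.get_obs();M=R.from_rotvec(o['tool_rot']).as_matrix()
    print('t',round(o['t'],2),'pos',o['tool_pos'].round(4),'F',o['contact_force'].round(1),'open',round(o['opening'],4),'\n',M.round(3));return o,M
E
python3 - <<'E'
from h import *
st()
for cam in('scene','side'):
    P=ctrl.camera_params(cam)
    for l in('wedge_vice','wedge_head','hammer_grip','rivet_tin','flat_tin'):
        m=ctrl.masks_of(cam,l)
        for k in m[:2]:
            ys,xs=np.nonzero(k['pixels']);rect=cv2.minAreaRect(np.c_[xs,ys].astype(np.float32))
            print(cam,l,round(k['score'],2),k['extent'],onz(cam,P,xs.mean(),ys.mean(),.012).round(3),[onz(cam,P,*b,.012)[:2].round(3).tolist() for b in cv2.boxPoints(rect)])
E
```

```text
t 0.15 pos [0.1903 0.5948 0.2443] F [-0.1  0.2  0.4] open 0.0853 
 [[ 0.952 -0.001  0.305]
 [-0.305 -0.001  0.952]
 [-0.    -1.    -0.002]]
scene wedge_vice 0.62 [308.5, 178.2, 386.4, 249.8] [ 0.583 -0.063  0.012] [[0.477, 0.003], [0.671, 0.058], [0.66, -0.116], [0.484, -0.149]]
scene wedge_head 0.72 [351.9, 262.3, 389.7, 313.1] [ 0.492 -0.235  0.012] [[0.439, -0.229], [0.568, -0.21], [0.568, -0.244], [0.441, -0.26]]
scene hammer_grip 0.67 [199.5, 135.1, 250.6, 187.2] [0.445 0.25  0.012] [[0.375, 0.335], [0.444, 0.391], [0.487, 0.185], [0.421, 0.144]]
scene rivet_tin 0.96 [416.5, 261.4, 444.4, 288.3] [ 0.617 -0.283  0.012] [[0.578, -0.267], [0.645, -0.246], [0.657, -0.299], [0.591, -0.317]]
scene rivet_tin 0.4 [349.8, 261.7, 388.0, 312.0] [ 0.496 -0.233  0.012] [[0.441, -0.231], [0.57, -0.206], [0.571, -0.236], [0.445, -0.258]]
scene flat_tin 0.97 [279.6, 126.1, 306.1, 153.0] [0.636 0.228 0.012] [[0.611, 0.265], [0.689, 0.259], [0.663, 0.192], [0.588, 0.199]]
side wedge_vice 0.95 [256.2, 188.1, 329.3, 241.9] [ 0.59  -0.038  0.012] [[0.669, -0.137], [0.491, -0.179], [0.49, 0.029], [0.645, 0.059]]
side wedge_vice 0.73 [295.6, 166.0, 343.2, 185.4] [ 0.503 -0.237  0.012] [[0.569, -0.27], [0.44, -0.296], [0.444, -0.212], [0.566, -0.189]]
side wedge_head 0.61 [293.5, 165.4, 342.2, 181.1] [ 0.502 -0.238  0.012] [[0.568, -0.27], [0.441, -0.29], [0.445, -0.211], [0.566, -0.193]]
side wedge_head 0.59 [338.6, 274.0, 384.9, 365.6] [0.446 0.273 0.012] [[0.485, 0.176], [0.412, 0.168], [0.432, 0.388], [0.491, 0.393]]
side rivet_tin 0.56 [268.8, 160.4, 287.5, 180.7] [ 0.62  -0.28   0.012] [[0.646, -0.325], [0.596, -0.325], [0.595, -0.238], [0.642, -0.237]]
side flat_tin 0.76 [235.1, 283.7, 277.1, 316.3] [0.64  0.235 0.012] [[0.678, 0.264], [0.679, 0.192], [0.603, 0.205], [0.606, 0.275]]
side flat_tin 0.7 [269.8, 203.8, 299.4, 219.1] [ 0.596 -0.059  0.012] [[0.626, -0.08], [0.568, -0.094], [0.565, -0.041], [0.621, -0.028]]
```

```bash
cat >> h.py <<'E'
def Ry(yaw):
    c,s=np.cos(yaw),np.sin(yaw);return np.array([[c,0,-s],[s,0,c],[0,-1,0.]])
def wrap(a): return (a+np.pi)%(2*np.pi)-np.pi
def plan(wps,grip=1.0,step=.0615,deg=10.6,dmm=4):
    """wps: list of (pos,yaw,sign of turn or 0,[nmin]) ; prints calls of <=5 rows"""
    o=ctrl.get_obs();p=o['tool_pos'].copy();M=R.from_rotvec(o['tool_rot'])
    rows=[]
    for w in wps:
        tp=np.array(w[0],float);yaw=w[1];sg=w[2] if len(w)>2 else 0;nm=w[3] if len(w)>3 else 1
        T=R.from_matrix(Ry(yaw))
        rv=(M.inv()*T).as_rotvec()
        # level first fraction: decompose
        y0=np.arctan2(M.as_matrix()[1,0],M.as_matrix()[0,0]);dy=wrap(yaw-y0)
        if sg*dy<0: dy+=2*np.pi*sg
        n=max(nm,int(np.ceil(np.linalg.norm(tp-p)/step)),int(np.ceil(abs(np.degrees(dy))/deg)))
        p0=p.copy()
        for i in range(1,n+1):
            # remaining shift / turn
            pt=p0+(tp-p0)*i/n;Tt=R.from_matrix(Ry(y0+dy*i/n))
            d=np.round(M.inv().apply(pt-p),dmm);r=np.round(np.degrees((M.inv()*Tt).as_rotvec()),1)
            r=np.clip(r,-10.7,10.7);d=np.clip(d,-.0625,.0625)
            rows.append((d+0.,r+0.));p=p+M.apply(d);M=M*R.from_rotvec(np.radians(r))
    print(len(rows),'rows')
    for k in range(0,len(rows),5):
        b=rows[k:k+5]
        print('"delta_pos":',[x[0].tolist() for x in b],'"dr":',[x[1].tolist() for x in b],'"grip":',[grip]*len(b))
E
python3 - <<'E'
from h import *
o,M=st();P=ctrl.camera_params('wrist')
C=R.from_rotvec(P['rotation']).as_matrix()
print('axis in tool',M.T@C[:,2],'right',M.T@C[:,0],'eye in tool',M.T@(P['eye']-o['tool_pos']))
tp=np.array([.43,-.13,.28]);Mn=Ry(np.pi)
Pn=dict(P);Pn['eye']=tp+Mn@M.T@(P['eye']-o['tool_pos']);Pn['rotation']=R.from_matrix(Mn@M.T@C).as_rotvec()
print(proj('wrist',Pn,[[.59,-.05,.01],[.48,-.05,.01],[.66,.03,.03],[.44,-.24,.02],[.57,-.23,.02]]))
plan([(tp,np.pi,-1)])
E
```

```text
t 0.65 pos [0.1905 0.5952 0.2453] F [-1.2  0.7  0.6] open 0.0858 
 [[ 0.952  0.     0.305]
 [-0.305  0.     0.952]
 [ 0.    -1.     0.   ]]
axis in tool [0.30847834 0.95123062 0.00119414] right [-8.87558700e-04 -9.67534824e-04  9.99999138e-01] eye in tool [-0.07960971 -0.12963715  0.00022622]
[[257.16547826  40.38752343]
 [258.18460144 123.68199293]
 [194.9309688   -6.35112034]
 [403.98542109 155.68507035]
 [399.59564806  55.34025166]]
16 rows
"delta_pos": [[0.0281, -0.0022, -0.0386], [0.0344, -0.0021, -0.0331], [0.0397, -0.0022, -0.0265], [0.0437, -0.0022, -0.0191], [0.0465, -0.0021, -0.011]] "dr": [[0.0, 10.1, 0.0], [0.0, 10.2, 0.0], [0.0, 10.1, 0.0], [0.0, 10.2, 0.0], [0.0, 10.1, 0.0]] "grip": [1.0, 1.0, 1.0, 1.0, 1.0]
"delta_pos": [[0.0476, -0.0022, -0.0027], [0.0474, -0.0022, 0.0056], [0.0457, -0.0021, 0.014], [0.0425, -0.0022, 0.0218], [0.0379, -0.0022, 0.0289]] "dr": [[0.0, 10.1, 0.0], [0.0, 10.2, 0.0], [0.0, 10.1, 0.0], [0.0, 10.2, 0.0], [0.0, 10.1, 0.0]] "grip": [1.0, 1.0, 1.0, 1.0, 1.0]
"delta_pos": [[0.0323, -0.0022, 0.0352], [0.0257, -0.0021, 0.0402], [0.0181, -0.0022, 0.0442], [0.01, -0.0022, 0.0467], [0.0017, -0.0021, 0.0477]] "dr": [[0.0, 10.1, 0.0], [0.0, 10.2, 0.0], [0.0, 10.1, 0.0], [0.0, 10.2, 0.0], [0.0, 10.1, 0.0]] "grip": [1.0, 1.0, 1.0, 1.0, 1.0]
"delta_pos": [[-0.0067, -0.0022, 0.0472]] "dr": [[0.0, 10.2, 0.0]] "grip": [1.0]
```

```bash
python3 - <<'E'
from h import *
plan([([.49,-.13,.29],np.pi,-1)],dmm=3)
E
```

```text
16 rows
"delta_pos": [[0.032, -0.003, -0.037], [0.037, -0.003, -0.032], [0.043, -0.002, -0.024], [0.046, -0.003, -0.016], [0.049, -0.003, -0.008]] "dr": [[0.0, 10.1, 0.0], [0.0, 10.2, 0.0], [0.0, 10.1, 0.0], [0.0, 10.2, 0.0], [0.0, 10.1, 0.0]] "grip": [1.0, 1.0, 1.0, 1.0, 1.0]
"delta_pos": [[0.049, -0.003, 0.001], [0.048, -0.003, 0.009], [0.046, -0.002, 0.018], [0.042, -0.003, 0.025], [0.036, -0.003, 0.033]] "dr": [[0.0, 10.1, 0.0], [0.0, 10.2, 0.0], [0.0, 10.1, 0.0], [0.0, 10.2, 0.0], [0.0, 10.1, 0.0]] "grip": [1.0, 1.0, 1.0, 1.0, 1.0]
"delta_pos": [[0.031, -0.003, 0.038], [0.023, -0.003, 0.043], [0.015, -0.002, 0.047], [0.007, -0.003, 0.049], [-0.002, -0.003, 0.049]] "dr": [[0.0, 10.1, 0.0], [0.0, 10.2, 0.0], [0.0, 10.1, 0.0], [0.0, 10.2, 0.0], [0.0, 10.1, 0.0]] "grip": [1.0, 1.0, 1.0, 1.0, 1.0]
"delta_pos": [[-0.01, -0.003, 0.048]] "dr": [[0.0, 10.2, 0.0]] "grip": [1.0]
```

Call:
servo_tool(delta_pos=[[0.032,-0.003,-0.037],[0.037,-0.003,-0.032],[0.043,-0.002,-0.024],[0.046,-0.003,-0.016],[0.049,-0.003,-0.008]], dr=[[0,10.1,0],[0,10.2,0],[0,10.1,0],[0,10.2,0],[0,10.1,0]], grip=[1,1,1,1,1])

```text
t: 1.27
tool_pos: [0.2833, 0.3635, 0.2594]
tool_rot: [-1.355, 0.944, -0.946]
contact_force: [1.2, 0.3, -0.3]
opening: 0.0853
```

Call:
servo_tool(delta_pos=[[0.049,-0.003,0.001],[0.048,-0.003,0.009],[0.046,-0.002,0.018],[0.042,-0.003,0.025],[0.036,-0.003,0.033]], dr=[[0,10.1,0],[0,10.2,0],[0,10.1,0],[0,10.2,0],[0,10.1,0]], grip=[1,1,1,1,1])

```text
t: 1.9
tool_pos: [0.3709, 0.1269, 0.2756]
tool_rot: [-0.882, 1.605, -1.608]
contact_force: [0.7, 0.6, 0.0]
opening: 0.0853
```

Call:
servo_tool(delta_pos=[[0.031,-0.003,0.038],[0.023,-0.003,0.043],[0.015,-0.002,0.047],[0.007,-0.003,0.049],[-0.002,-0.003,0.049]], dr=[[0,10.1,0],[0,10.2,0],[0,10.1,0],[0,10.2,0],[0,10.1,0]], grip=[1,1,1,1,1])

```text
t: 2.52
tool_pos: [0.4513, -0.1143, 0.2923]
tool_rot: [-0.088, 2.167, -2.166]
contact_force: [1.1, 0.5, -0.2]
opening: 0.0851
```

Call:
servo_tool(delta_pos=[[-0.01,-0.003,0.048],[0,0,0]], dr=[[0,10.2,0],[0,0,0]], grip=[1,1])

```text
t: 2.78
tool_pos: [0.4663, -0.1656, 0.2958]
tool_rot: [-0.119, -2.181, 2.178]
contact_force: [0.6, 0.6, -0.3]
opening: 0.0855
```

```bash
python3 - <<'E'
from h import *
st();snap('wrist','w1')
E
```

```text
t 2.77 pos [ 0.4663 -0.1656  0.2958] F [ 0.6  0.6 -0.3] open 0.0855 
 [[-0.995  0.014 -0.094]
 [ 0.095  0.001 -0.996]
 [-0.014 -1.    -0.002]]
```

View pics/w1.png

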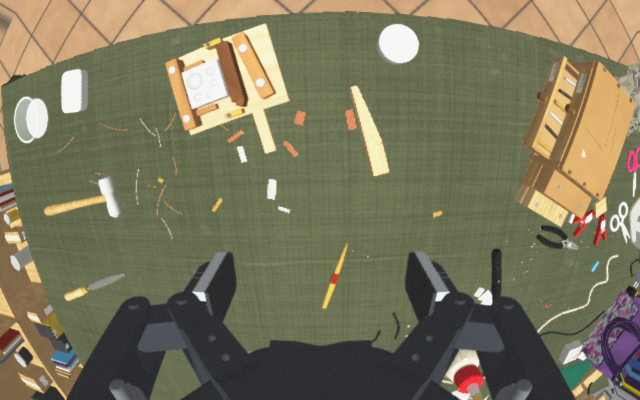

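```bash
python3 - <<'E'
import cv2
im=cv2.imread('pics/w1.png')
cv2.imwrite('pics/w1a.png',cv2.resize(im[15:165,155:295],None,fx=5,fy=4 and 5,interpolation=cv2.INTER_CUBIC)[:, :])
a=cv2.resize(im[80:180,340:400],None,fx=5,fy=5,interpolation=cv2.INTER_CUBIC)
cv2.imwrite('pics/w1b.png',a)
c=cv2.resize(im[165:230,35:130],None,fx=6,fy=6,interpolation=cv2.INTER_CUBIC)
cv2.imwrite('pics/w1c.png',c)
im=cv2.imread('pics/w1a.png');cv2.imwrite('pics/w1a.png',cv2.resize(im[:,:],None,fx=.8,fy=.8))
E
```

```text
(no output)
```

View pics/w1a.png

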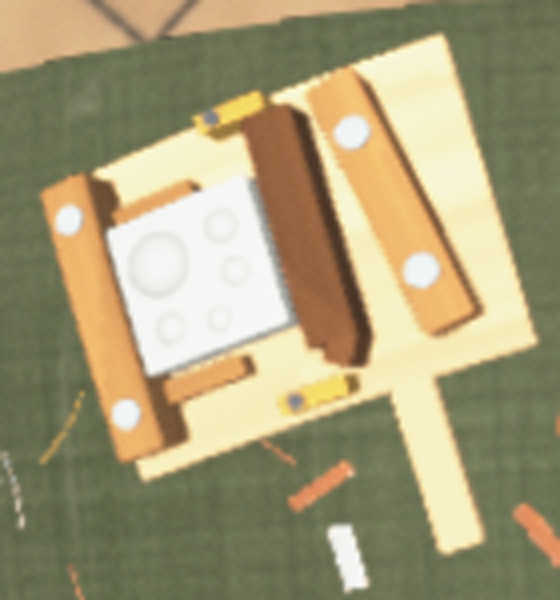

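View pics/w1b.png

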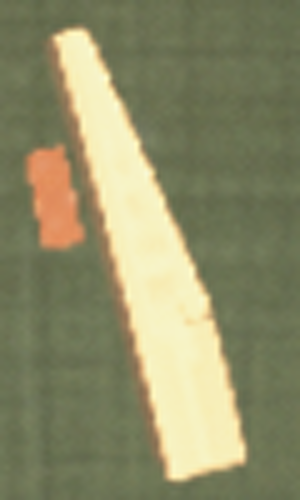

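View pics/w1c.png

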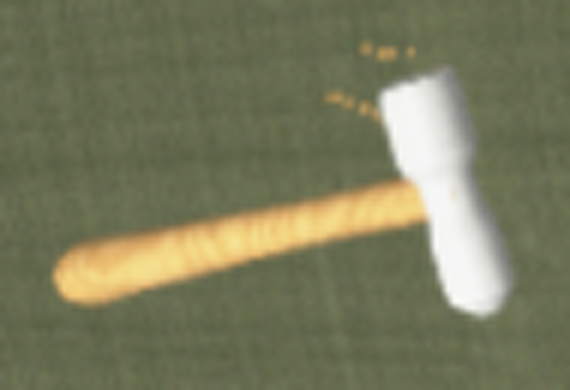

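```bash
cat >> h.py <<'E'
from scipy.optimize import least_squares
def fit(P,cam,model,px,x0=(0.5,0,0)):
    model=np.array(model,float);px=np.array(px,float)
    def pts(v):
        c,s=np.cos(v[2]),np.sin(v[2]);q=model.copy();q[:,0]=v[0]+c*model[:,0]-s*model[:,1];q[:,1]=v[1]+s*model[:,0]+c*model[:,1];return q
    r=least_squares(lambda v:(proj(cam,P,pts(v))-px).ravel(),x0)
    return r.x,r.fun.reshape(-1,2)
E
python3 - <<'E'
from h import *
P={k:v for k,v in np.load('pics/w1.npz').items() if k!='im'}
A=lambda x,y:(155+x/4,15+y/4)
px=[A(445,35),A(537,342),A(145,480),A(438,553),A(485,540)]
for b in px:print(onz('wrist',P,*b,.01).round(4))
B=lambda x,y:(340+x/5,80+y/5)
w=[B(168,478),B(246,462),B(53,38),B(88,30),B(211,308)]
mod=[(-.02,.0107,.032),(-.02,-.0107,.032),(.1,.0107,.032),(.1,.0027,.032),(.02,-.0107,.032)]
x,r=fit(P,'wrist',[(m[0],m[1],m[2]) for m in mod],w);print('wedge',x.round(4),r.round(1))
C=lambda x,y:(35+x/6,165+y/6)
# hammer shaft axis points at z .012
for q in [C(60,277),C(85,277),C(425,200),C(415,88),C(480,308)]: print('ham',onz('wrist',P,*q,.012).round(4))
E
```

```text
[ 0.6629 -0.1103  0.01  ]
[ 0.5526 -0.131   0.01  ]
[0.5243 0.0148 0.01  ]
[ 0.4849 -0.0891  0.01  ]
[ 0.4876 -0.106   0.01  ]
wedge [ 0.4657 -0.2401  0.1796] [[ 0.2  0.5]
 [ 0.  -0.4]
 [ 0.2 -0.8]
 [-0.7 -0.7]
 [ 0.3  1.4]]
ham [0.4373 0.3881 0.012 ]
ham [0.4363 0.3732 0.012 ]
ham [0.447  0.2002 0.012 ]
ham [0.4789 0.1937 0.012 ]
ham [0.4141 0.1898 0.012 ]
```

```bash
python3 - <<'E'
from h import *
P={k:v for k,v in np.load('pics/w1.npz').items() if k!='im'}
A=lambda x,y:(155+x/4,15+y/4)
px=[A(445,35),A(537,342),A(145,480),A(438,553),A(485,540)]
for yr in(.060,.062,.063,.064,.066):
    x,r=fit(P,'wrist',[(.057,-yr,.01),(-.057,-yr,.01),(-.057,.15-yr,.01),(-.116,-.01,.01),(-.116,-.026,.01)],px,(.58,-.06,.18));print(yr,x.round(4),(r**2).sum().round(2),r.round(1).tolist())
# jaw/cleat features in vice frame
v=x
def tov(p): 
    c,s=np.cos(v[2]),np.sin(v[2]);d=p-np.array([v[0],v[1],0]);return np.array([c*d[0]+s*d[1],-s*d[0]+c*d[1]])
for n,q,z in [('jawtop far R',A(297,110),.036),('jawtop near',A(350,365),.036),('cleat far L',A(308,92),.036),('cleat near L top',A(437,335),.036),('cleat near R',A(482,312),.036)]:
    print(n,tov(onz('wrist',P,*q,z)).round(4))
plan([([.4657,-.2401,.07],np.pi+.18),([.4657,-.2401,.02],np.pi+.18)],dmm=3)
E
```

```text
0.06 [ 0.5971 -0.0611  0.1751] 7.48 [[-0.1, -0.6], [-0.6, 0.9], [-1.8, -0.4], [1.5, 0.0], [0.7, 0.1]]
0.062 [ 0.5967 -0.0596  0.1821] 3.23 [[-0.1, -0.8], [-0.0, 0.5], [-1.2, -0.1], [0.9, 0.2], [0.2, 0.2]]
0.063 [ 0.5965 -0.0588  0.1855] 2.3 [[-0.1, -0.9], [0.2, 0.3], [-0.8, 0.0], [0.7, 0.3], [-0.1, 0.2]]
0.064 [ 0.5963 -0.058   0.189 ] 2.16 [[-0.1, -1.0], [0.5, 0.1], [-0.5, 0.2], [0.4, 0.4], [-0.4, 0.3]]
0.066 [ 0.5959 -0.0565  0.196 ] 4.25 [[-0.2, -1.2], [1.0, -0.3], [0.1, 0.4], [-0.1, 0.6], [-0.9, 0.4]]
jawtop far R [ 0.0402 -0.0159]
jawtop near [-0.046  -0.0079]
cleat far L [ 0.0447 -0.021 ]
cleat near L top [-0.0461 -0.0376]
cleat near R [-0.0437 -0.0534]
5 rows
"delta_pos": [[-0.001, 0.056, 0.019], [0.0, 0.057, 0.019], [0.001, 0.056, 0.019], [0.002, 0.057, 0.019], [0.0, 0.05, 0.0]] "dr": [[0.1, -3.9, -0.8], [0.0, -3.9, 0.0], [0.0, -3.9, 0.0], [0.0, -3.9, 0.0], [0.0, 0.0, 0.0]] "grip": [1.0, 1.0, 1.0, 1.0, 1.0]
```

Call:
servo_tool(delta_pos=[[-0.001,0.056,0.019],[0,0.057,0.019],[0.001,0.056,0.019],[0.002,0.04,0.019],[0,0,0]], dr=[[0.1,-3.9,-0.8],[0,-3.9,0],[0,-3.9,0],[0,-3.9,0],[0,0,0]], grip=[1,1,1,1,1])

```text
t: 3.45
tool_pos: [0.4684, -0.237, 0.085]
tool_rot: [-0.205, 2.112, -2.114]
contact_force: [0.1, 0.8, 0.7]
opening: 0.0852
```

```bash
python3 - <<'E'
from h import *
st();snap('wrist','w2')
E
```

```text
t 3.45 pos [ 0.4684 -0.237   0.085 ] F [0.1 0.8 0.7] open 0.0852 
 [[-0.98   0.007  0.198]
 [-0.198 -0.    -0.98 ]
 [-0.007 -1.     0.002]]
```

View pics/w2.png

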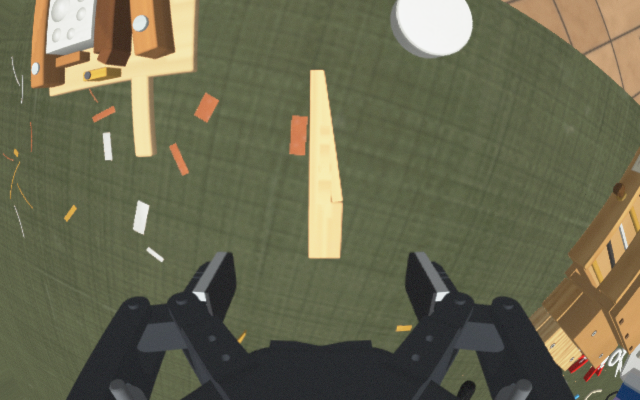

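```bash
python3 - <<'E'
from h import *
P={k:v for k,v in np.load('pics/w2.npz').items() if k!='im'}
w=[(309,258),(340.5,258),(310.5,70),(322.5,70),(342.5,201)]
mod=[(-.02,.0107,.032),(-.02,-.0107,.032),(.1,.0107,.032),(.1,.0027,.032),(.02,-.0107,.032)]
x,r=fit(P,'wrist',mod,w,(.46,-.24,.18));print('wedge',x.round(4),r.round(1).tolist())
plan([([x[0],x[1],.02],np.pi+x[2],0,2)],dmm=3)
E
```

```text
wedge [ 0.4658 -0.2403  0.1882] [[-0.3, -0.1], [0.1, 0.2], [-1.0, -0.4], [0.8, -0.2], [0.4, 0.6]]
2 rows
"delta_pos": [[0.003, 0.034, 0.001], [0.002, 0.033, 0.001]] "dr": [[-0.2, 0.3, -0.5], [0.0, 0.4, 0.0]] "grip": [1.0, 1.0]
```

Call:
servo_tool(delta_pos=[[0.003,0.034,0.001],[0.002,0.032,0.002],[0,0,0]], dr=[[-0.2,0.3,-0.4],[0,0.4,0],[0,0,0]], grip=[1,1,1])

```text
t: 3.88
tool_pos: [0.4719, -0.2415, 0.0292]
tool_rot: [-0.186, 2.106, -2.125]
contact_force: [0.2, 0.0, -0.0]
opening: 0.0853
```

```bash
python3 - <<'E'
from h import *
st()
plan([([.4658,-.2403,.02],np.pi+.188)],dmm=3)
E
```

```text
t 3.88 pos [ 0.4719 -0.2415  0.0292] F [ 0.2  0.  -0. ] open 0.0853 
 [[-0.982  0.015  0.189]
 [-0.189 -0.007 -0.982]
 [-0.013 -1.     0.01 ]]
1 rows
"delta_pos": [[0.006, 0.009, -0.002]] "dr": [[-0.6, 0.1, -0.8]] "grip": [1.0]
```

Call:
servo_tool(delta_pos=[[0.006,0.009,-0.002],[0,0,0],[0,0,0],[0,0,0],[0,0,0]], dr=[[-0.6,0.1,-0.8],[0,0,0],[0,0,0],[0,0,0],[0,0,0]], grip=[1,0,0,0,0], grip_force=40)

```text
t: 4.5
tool_pos: [0.4702, -0.2424, 0.0276]
tool_rot: [-0.193, 2.111, -2.126]
contact_force: [0.2, 0.1, -0.4]
opening: 0.0209
```

```bash
python3 - <<'E'
from h import *
st();snap('wrist','w3')
E
```

```text
t 4.5 pos [ 0.4702 -0.2424  0.0276] F [ 0.2  0.1 -0.4] open 0.0209 
 [[-0.982  0.009  0.188]
 [-0.188 -0.006 -0.982]
 [-0.007 -1.     0.008]]
```

View pics/w3.png

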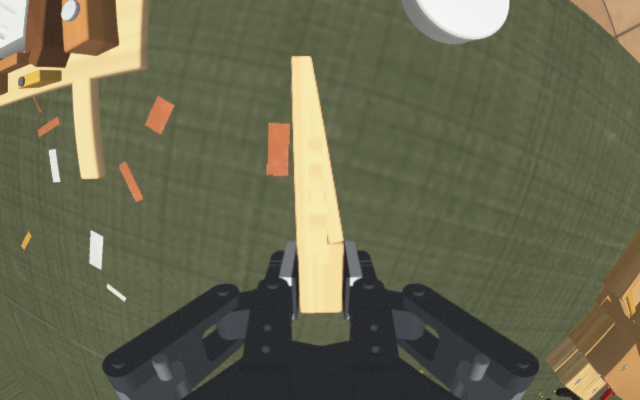

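```bash
python3 - <<'E'
from h import *
P={k:v for k,v in np.load('pics/w3.npz').items() if k!='im'}
w=[(301,312),(343,312),(291.5,56.5),(310.5,56.5),(343.5,241)]
mod=[(-.02,.0107,.032),(-.02,-.0107,.032),(.1,.0107,.032),(.1,.0027,.032),(.02,-.0107,.032)]
x,r=fit(P,'wrist',mod,w,(.46,-.24,.18));print('wedge',x.round(4),r.round(1).tolist())
o,M=st();d=np.array([x[0],x[1],.016])-o['tool_pos'];print('head in tool',M.T@d, 'yaw rel',x[2]-(np.arctan2(M[1,0],M[0,0])+np.pi))
# target prelim: head at vice (-150,-23) z lifted 20mm
v=np.array([.5964,-.0584,.187])
plan([(o['tool_pos']+[0,0,.05],np.pi+.188,0,2)],grip=0,dmm=3)
E
```

```text
wedge [ 0.4667 -0.2429  0.2047] [[-0.3, 0.3], [-0.3, -0.4], [-0.7, 0.1], [0.4, -0.6], [0.9, 0.8]]
t 4.55 pos [ 0.4701 -0.2424  0.0274] F [ 0.4  0.3 -0.3] open 0.0205 
 [[-0.982  0.008  0.188]
 [-0.188 -0.006 -0.982]
 [-0.007 -1.     0.008]]
head in tool [ 0.003526    0.01133701 -0.00018154] yaw rel 0.01544359448126184
2 rows
"delta_pos": [[0.0, -0.025, 0.0], [0.0, -0.025, 0.0]] "dr": [[-0.4, 0.0, -0.4], [0.0, 0.1, 0.0]] "grip": [0, 0]
```

```bash
cat >> h.py <<'E'
V=np.array([.5964,-.0584,.187])
def v2w(x,y,z,V=None):
    V=globals()['V'] if V is None else V
    c,s=np.cos(V[2]),np.sin(V[2]);return np.array([V[0]+c*x-s*y,V[1]+s*x+c*y,z])
def w2v(p):
    c,s=np.cos(V[2]),np.sin(V[2]);d=np.array(p)[:2]-V[:2];return np.array([c*d[0]+s*d[1],-s*d[0]+c*d[1]])
E
python3 - <<'E'
from h import *
o=ctrl.get_obs()
plan([(o['tool_pos']+[0,0,.045],np.pi+.188,0,1),(v2w(-.1605,-.0235,.07),np.pi+.187,0,4)],grip=0,dmm=3)
E
```

```text
5 rows
"delta_pos": [[0.0, -0.045, 0.0], [0.0, 0.001, -0.033], [0.001, 0.0, -0.034], [0.0, 0.001, -0.033], [0.001, 0.0, -0.033]] "dr": [[-0.4, 0.1, -0.4], [0.0, 0.0, 0.0], [0.0, 0.0, 0.0], [0.0, 0.0, 0.0], [0.0, 0.0, 0.0]] "grip": [0, 0, 0, 0, 0]
```

Call:
servo_tool(delta_pos=[[0,-0.045,0],[0,0.001,-0.033],[0.001,0,-0.034],[0,0.001,-0.033],[0.001,0,-0.033]], dr=[[-0.4,0.1,-0.4],[0,0,0],[0,0,0],[0,0,0],[0,0,0]], grip=[0,0,0,0,0])

```text
t: 5.18
tool_pos: [0.4422, -0.11, 0.0712]
tool_rot: [-0.195, 2.127, -2.125]
contact_force: [-0.5, 0.5, -0.5]
opening: 0.0205
```

Call:
servo_tool(delta_pos=[[0,0,0]], dr=[[0,0,0]], grip=[0])

```text
t: 5.3
tool_pos: [0.4412, -0.1084, 0.0704]
tool_rot: [-0.199, 2.127, -2.124]
contact_force: [0.1, -0.4, -1.3]
opening: 0.0205
```

```bash
python3 - <<'E'
from h import *
st();snap('wrist','w4');o=ctrl.get_obs();print(w2v(o['tool_pos']))
E
```

```text
t 5.3 pos [ 0.4412 -0.1084  0.0704] F [ 0.1 -0.4 -1.3] open 0.0205 
 [[-0.983 -0.002  0.184]
 [-0.184  0.001 -0.983]
 [ 0.002 -1.    -0.001]]
[-0.16146117 -0.02127174]
```

View pics/w4.png

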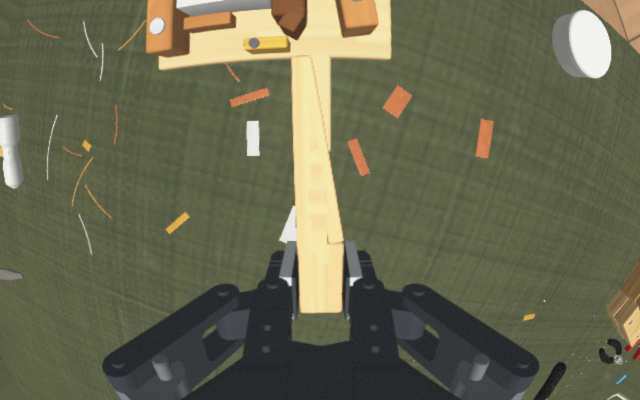

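```bash
python3 - <<'E'
import cv2
im=cv2.imread('pics/w4.png')
cv2.imwrite('pics/w4a.png',cv2.resize(im[0:160,140:400],None,fx=3,fy=3,interpolation=cv2.INTER_CUBIC))
E
```

```text
(no output)
```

View pics/w4a.png

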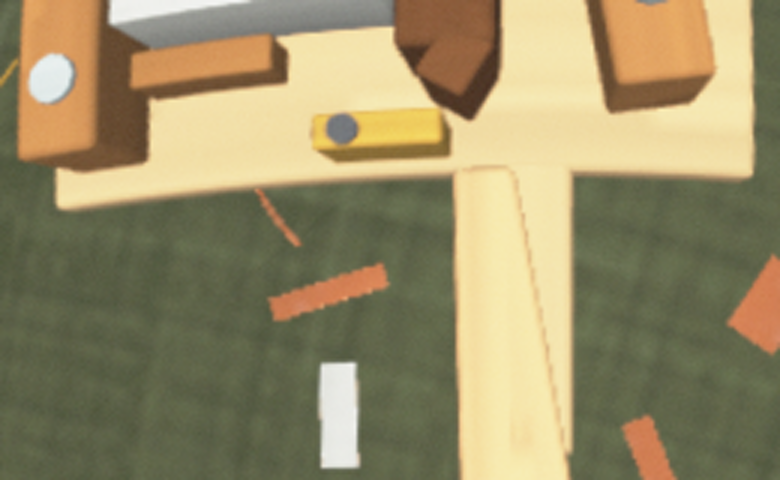

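```bash
python3 - <<'E'
from h import *
import h
P={k:v for k,v in np.load('pics/w4.npz').items() if k!='im'}
A=lambda x,y:(140+x/3,y/3)
px=[A(752,176),A(57,206),A(571,173)]
for yr in(.0625,.063,.0635,.064):
    x,r=fit(P,'wrist',[(-.057,-yr,.01),(-.057,.15-yr,.01),(-.057,-.026,.01)],px,V);print(yr,x.round(4),r.round(1).tolist())
    h.V=x
    for n,q in [('tongR',A(571,455)),('jaw front',A(472,118)),('jaw in bot',A(500,62)),('cleat L',A(612,110)),('cleat R',A(692,102))]: print('   ',n,w2v(onz('wrist',P,*q,.01)).round(4))
    for n,q in [('wtipL',A(455,170)),('wtipR',A(513,167)),('wrearL',(301,312)),('wrearR',(343,312))]: print('   ',n,w2v(onz('wrist',P,*q,.0748)).round(4))
E
```

```text
0.0625 [ 0.5969 -0.0587  0.1828] [[0.2, 0.6], [-1.3, 0.2], [0.8, -0.8]]
    tongR [-0.1156 -0.026 ]
    jaw front [-0.0459 -0.0057]
    jaw in bot [-0.0339 -0.0113]
    cleat L [-0.0441 -0.0337]
    cleat R [-0.0416 -0.0499]
    wtipL [-0.066  -0.0083]
    wtipR [-0.0657 -0.016 ]
    wrearL [-0.186  -0.0102]
    wrearR [-0.1859 -0.0316]
0.063 [ 0.5968 -0.0584  0.1831] [[0.6, 0.6], [-1.1, 0.2], [0.3, -0.8]]
    tongR [-0.1156 -0.0262]
    jaw front [-0.0459 -0.006 ]
    jaw in bot [-0.0339 -0.0116]
    cleat L [-0.0441 -0.034 ]
    cleat R [-0.0416 -0.0502]
    wtipL [-0.066  -0.0086]
    wtipR [-0.0657 -0.0163]
    wrearL [-0.186  -0.0105]
    wrearR [-0.1859 -0.0319]
0.0635 [ 0.5968 -0.0581  0.1833] [[0.9, 0.6], [-0.8, 0.2], [-0.2, -0.8]]
    tongR [-0.1156 -0.0265]
    jaw front [-0.0459 -0.0063]
    jaw in bot [-0.0339 -0.0119]
    cleat L [-0.0441 -0.0343]
    cleat R [-0.0416 -0.0505]
    wtipL [-0.066  -0.0089]
    wtipR [-0.0657 -0.0166]
    wrearL [-0.186  -0.0107]
    wrearR [-0.1859 -0.0322]
0.064 [ 0.5967 -0.0578  0.1836] [[1.2, 0.6], [-0.6, 0.2], [-0.7, -0.8]]
    tongR [-0.1156 -0.0268]
    jaw front [-0.0459 -0.0066]
    jaw in bot [-0.0339 -0.0122]
    cleat L [-0.0441 -0.0346]
    cleat R [-0.0416 -0.0508]
    wtipL [-0.066  -0.0092]
    wtipR [-0.0657 -0.0169]
    wrearL [-0.186 -0.011]
    wrearR [-0.1859 -0.0324]
```

```bash
sed -i 's/^V=np.array.*/V=np.array([.5968,-.0584,.183])/' h.py; python3 - <<'E'
from h import *
o,M=st();q=w2v(o['tool_pos']);print(q)
plan([(v2w(q[0],q[1]-.0029,.0395),np.pi+.171,0,2)],grip=0)
E
```

```text
t 5.35 pos [ 0.4417 -0.1093  0.0708] F [-0.1  0.3 -0.2] open 0.02 
 [[-0.983 -0.001  0.183]
 [-0.183  0.001 -0.983]
 [ 0.001 -1.    -0.001]]
[-0.16176811 -0.02184462]
2 rows
"delta_pos": [[0.0, 0.0156, 0.0015], [0.0, 0.0157, 0.0014]] "dr": [[0.0, 0.4, 0.1], [0.0, 0.4, 0.0]] "grip": [0, 0]
```

Call:
servo_tool(delta_pos=[[0,0.0156,0.0015],[0,0.0157,0.0014],[0,0,0]], dr=[[0,0.4,0.1],[0,0.4,0],[0,0,0]], grip=[0,0,0])

```text
t: 5.72
tool_pos: [0.443, -0.1144, 0.0374]
tool_rot: [-0.177, 2.134, -2.134]
contact_force: [-0.1, 0.3, 0.4]
opening: 0.0208
```

```bash
python3 - <<'E'
from h import *
import cv2
o,M=st();print(w2v(o['tool_pos']),np.arctan2(-M[1,0],-M[0,0]));P,im,_=snap('wrist','w5')
cv2.imwrite('pics/w5a.png',cv2.resize(im[0:200,200:440,::-1],None,fx=3,fy=3,interpolation=cv2.INTER_CUBIC))
E
```

```text
t 5.72 pos [ 0.443  -0.1144  0.0374] F [-0.1  0.3  0.4] open 0.0208 
 [[-0.986  0.001  0.166]
 [-0.166  0.    -0.986]
 [-0.001 -1.     0.   ]]
[-0.16141391 -0.02708988] 0.1667971121991995
```

View pics/w5a.png

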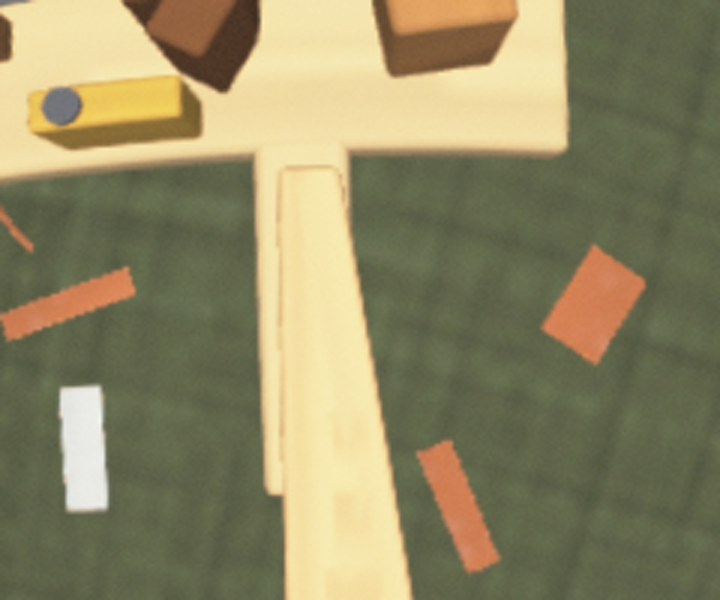

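```bash
python3 - <<'E'
from h import *
P={k:v for k,v in np.load('pics/w5.npz').items() if k!='im'}
A=lambda x,y:(200+x/3,y/3)
for n,q,z in [('tongL',A(257,158),.01),('tongL end',A(267,490),.01),('tongR',A(348,155),.01),('boardR',A(567,150),.01),('jaw front',A(222,92),.01),('jaw in',A(258,45),.01),('cleatL',A(393,76),.01),('cleat R',A(490,65),.01),('tipL',A(285,170),.042),('tipR',A(336,168),.042),('mid L',A(287,598),.042),('rearL',(301,312),.042),('rearR',(343,312),.042)]: print(n,w2v(onz('wrist',P,*q,z)).round(4))
E
```

```text
tongL [-0.0582 -0.0109]
tongL end [-0.1152 -0.011 ]
tongR [-0.0582 -0.026 ]
boardR [-0.0567 -0.0627]
jaw front [-0.0462 -0.0051]
jaw in [-0.038  -0.0113]
cleatL [-0.0443 -0.0336]
cleat R [-0.0421 -0.0499]
tipL [-0.0652 -0.018 ]
tipR [-0.0651 -0.0247]
mid L [-0.1244 -0.0166]
rearL [-0.1848 -0.0163]
rearR [-0.1852 -0.0377]
```

Call:
servo_tool(delta_pos=[[0,-0.0015,-0.0036],[0,0,0]], dr=[[0,-0.8,0],[0,0,0]], grip=[0,0])

```text
t: 6.02
tool_pos: [0.4423, -0.1112, 0.0393]
tool_rot: [-0.193, 2.126, -2.126]
contact_force: [0.1, 0.8, -0.7]
opening: 0.0203
```

```bash
python3 - <<'E'
from h import *
import cv2
for i in range(2):
  o,M=st();print(w2v(o['tool_pos']),np.arctan2(-M[1,0],-M[0,0]));P,im,_=snap('wrist','w6')
cv2.imwrite('pics/w6a.png',cv2.resize(im[0:200,200:440,::-1],None,fx=3,fy=3,interpolation=cv2.INTER_CUBIC))
E
```

```text
t 6.03 pos [ 0.4423 -0.1112  0.0393] F [ 0.1  0.8 -0.7] open 0.0203 
 [[-0.984  0.001  0.18 ]
 [-0.18  -0.    -0.984]
 [-0.001 -1.     0.   ]]
[-0.16150972 -0.02375857] 0.18135120848164313
t 6.08 pos [ 0.4424 -0.1112  0.0393] F [ 0.4  0.2 -0.3] open 0.02 
 [[-0.984  0.001  0.18 ]
 [-0.18  -0.    -0.984]
 [-0.001 -1.     0.001]]
[-0.16145421 -0.02385693] 0.18128553228979463
```

View pics/w6a.png

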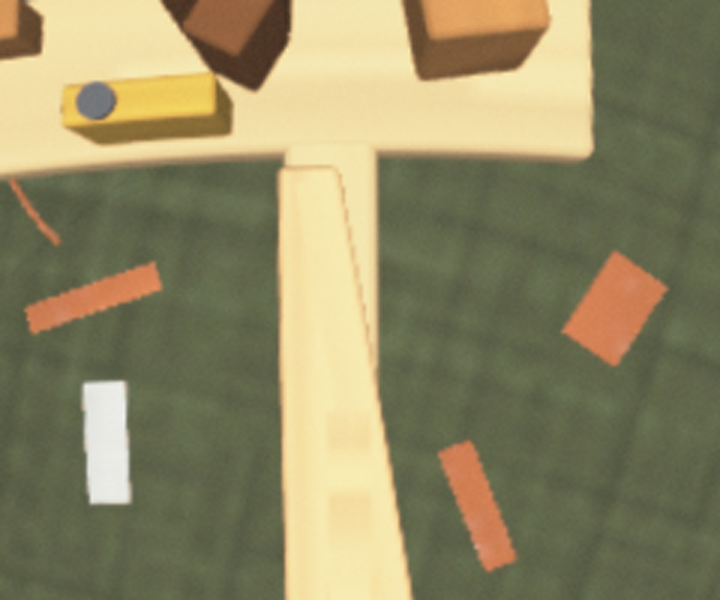

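Call:
servo_tool(delta_pos=[[-0.015,0,0],[-0.015,0,0],[-0.015,0,0],[0,0,0]], dr=[[0,0,0],[0,0,0],[0,0,0],[0,0,0]], grip=[0,0,0,0])

```text
t: 6.62
tool_pos: [0.4913, -0.1026, 0.0403]
tool_rot: [-0.19, 2.123, -2.126]
contact_force: [-0.1, 0.6, -0.5]
opening: 0.021
```

```bash
python3 - <<'E'
from h import *
import cv2
o,M=st();print(w2v(o['tool_pos']),np.arctan2(-M[1,0],-M[0,0]));P,im,_=snap('wrist','w7')
cv2.imwrite('pics/w7a.png',cv2.resize(im[0:200,200:440,::-1],None,fx=3,fy=3,interpolation=cv2.INTER_CUBIC))
E
```

```text
t 6.62 pos [ 0.4913 -0.1026  0.0403] F [-0.1  0.6 -0.5] open 0.021 
 [[-0.984  0.003  0.181]
 [-0.181 -0.001 -0.984]
 [-0.003 -1.     0.002]]
[-0.11180394 -0.02426405] 0.18176136397288312
```

View pics/w7a.png

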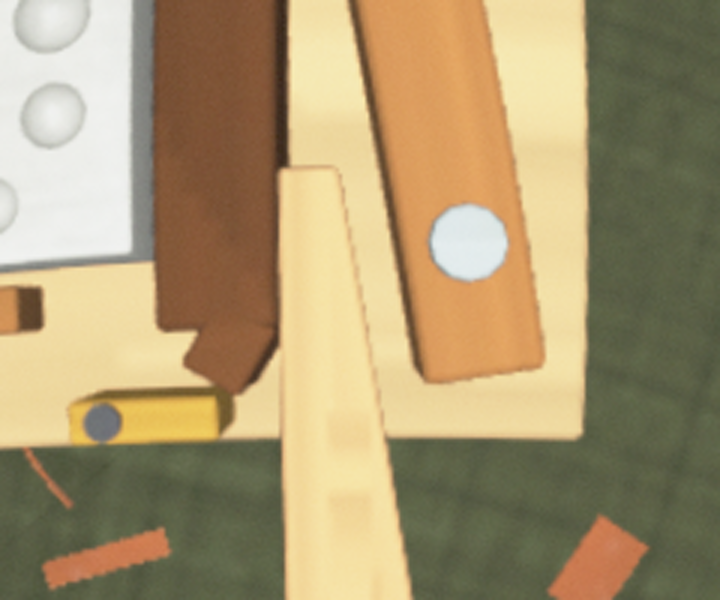

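Call:
servo_tool(delta_pos=[[-0.014,0,0],[-0.012,0.001,0],[0,0.0015,0],[0,0,0]], dr=[[0,0,0],[0,0,0],[0,0,0],[0,0,0]], grip=[0,0,0,0])

```text
t: 7.18
tool_pos: [0.5177, -0.0976, 0.0373]
tool_rot: [-0.191, 2.124, -2.127]
contact_force: [-0.1, -0.7, 0.5]
opening: 0.0201
```

```bash
python3 - <<'E'
from h import *
import cv2
o,M=st();print(w2v(o['tool_pos']),np.arctan2(-M[1,0],-M[0,0]));P,im,_=snap('wrist','w8')
cv2.imwrite('pics/w8a.png',cv2.resize(im[0:200,200:440,::-1],None,fx=3,fy=3,interpolation=cv2.INTER_CUBIC))
E
```

```text
t 7.17 pos [ 0.5177 -0.0976  0.0373] F [-0.1 -0.7  0.5] open 0.0201 
 [[-0.984  0.002  0.181]
 [-0.181 -0.001 -0.984]
 [-0.002 -1.     0.001]]
[-0.08490213 -0.02412904] 0.1815177582210957
```

View pics/w8.png

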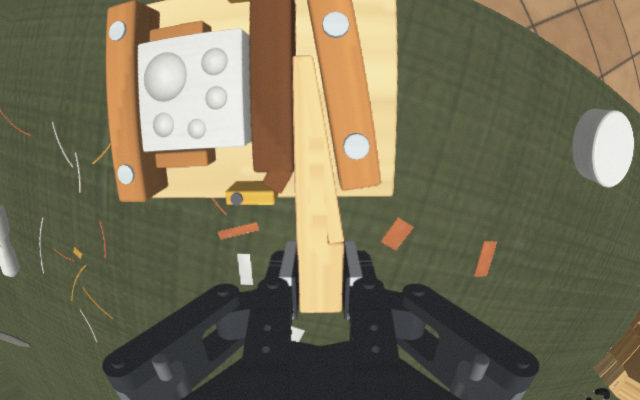

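Call:
servo_tool(delta_pos=[[0,0,0],[0,0,0],[0,0,0],[0,-0.05,0],[0,-0.06,0]], dr=[[0,0,0],[0,0,0],[0,0,0],[0,0,0],[0,0,0]], grip=[0.6,0.6,0.6,0.6,1])

```text
t: 7.85
tool_pos: [0.5124, -0.0963, 0.143]
tool_rot: [-0.204, 2.137, -2.127]
contact_force: [0.5, -0.4, 0.4]
opening: 0.0674
```

```bash
python3 - <<'E'
from h import *
import cv2
o,M=st();print(w2v(o['tool_pos']),np.arctan2(-M[1,0],-M[0,0]));P,im,_=snap('wrist','w9')
hg=[.4437,.2377]
plan([([.47,.1,.2],-np.pi+.17,0),([.444,.22,.2],-np.pi/2+.06,1)],grip=1,dmm=3)
E
```

```text
t 7.85 pos [ 0.5124 -0.0963  0.143 ] F [ 0.5 -0.4  0.4] open 0.0674 
 [[-0.984 -0.011  0.179]
 [-0.18   0.004 -0.984]
 [ 0.01  -1.    -0.006]]
[-0.08989169 -0.02186901] 0.18049014116145287
12 rows
"delta_pos": [[0.003, -0.012, -0.051], [0.003, -0.012, -0.05], [0.003, -0.011, -0.051], [0.003, -0.012, -0.051], [0.001, 0.0, -0.015]] "dr": [[-0.1, 0.2, -0.2], [0.0, 0.1, 0.0], [0.0, 0.2, 0.0], [0.0, 0.1, 0.0], [0.0, -10.5, 0.0]] "grip": [1, 1, 1, 1, 1]
"delta_pos": [[-0.003, 0.0, -0.015], [-0.005, 0.0, -0.015], [-0.007, 0.0, -0.014], [-0.01, 0.0, -0.011], [-0.011, 0.0, -0.01]] "dr": [[0.0, -10.4, 0.0], [0.0, -10.5, 0.0], [0.0, -10.4, 0.0], [0.0, -10.5, 0.0], [0.0, -10.5, 0.0]] "grip": [1, 1, 1, 1, 1]
"delta_pos": [[-0.014, 0.0, -0.008], [-0.014, 0.0, -0.005]] "dr": [[0.0, -10.4, 0.0], [0.0, -10.5, 0.0]] "grip": [1, 1]
```

View pics/w9.png

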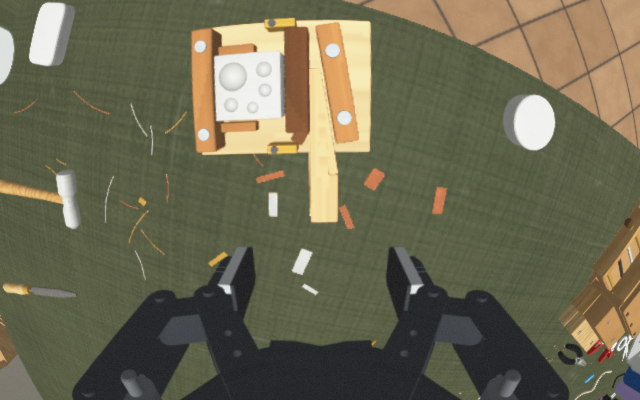

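```bash
python3 - <<'E'
from h import *
plan([([.444,.18,.2],-np.pi/2+.06,1)],grip=1,dmm=3)
E
```

```text
8 rows
"delta_pos": [[0.003, -0.006, -0.036], [-0.004, -0.006, -0.035], [-0.01, -0.006, -0.035], [-0.016, -0.006, -0.032], [-0.022, -0.005, -0.029]] "dr": [[-0.1, -10.4, -0.1], [0.0, -10.4, 0.0], [0.0, -10.4, 0.0], [0.0, -10.3, 0.0], [0.0, -10.4, 0.0]] "grip": [1, 1, 1, 1, 1]
"delta_pos": [[-0.026, -0.006, -0.024], [-0.031, -0.006, -0.019], [-0.033, -0.006, -0.013]] "dr": [[0.0, -10.4, 0.0], [0.0, -10.4, 0.0], [0.0, -10.4, 0.0]] "grip": [1, 1, 1]
```

Call:
servo_tool(delta_pos=[[0.003,-0.006,-0.036],[-0.004,-0.006,-0.035],[-0.01,-0.006,-0.035],[-0.016,-0.006,-0.032],[-0.022,-0.005,-0.029]], dr=[[-0.1,-10.4,-0.1],[0,-10.4,0],[0,-10.4,0],[0,-10.3,0],[0,-10.4,0]], grip=[1,1,1,1,1])

```text
t: 8.52
tool_pos: [0.4705, 0.0778, 0.1862]
tool_rot: [-0.947, 1.531, -1.544]
contact_force: [0.5, 1.0, -0.2]
opening: 0.086
```

Call:
servo_tool(delta_pos=[[-0.026,-0.006,-0.024],[-0.031,-0.006,-0.019],[-0.033,-0.006,-0.013],[0,0,0]], dr=[[0,-10.4,0],[0,-10.4,0],[0,-10.4,0],[0,0,0]], grip=[1,1,1,1])

```text
t: 9.02
tool_pos: [0.4384, 0.1856, 0.2045]
tool_rot: [-1.249, 1.121, -1.138]
contact_force: [-0.4, -0.9, 0.1]
opening: 0.0855
```

```bash
python3 - <<'E'
from h import *
st();snap('wrist','w10')
E
```

```text
t 9.03 pos [0.4384 0.1856 0.2045] F [-0.4 -0.9  0.1] open 0.0855 
 [[ 0.105  0.013  0.994]
 [-0.994 -0.001  0.105]
 [ 0.002 -1.     0.013]]
```

View pics/w10.png

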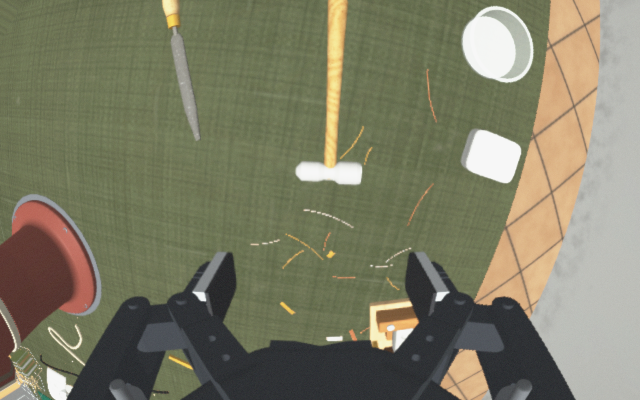

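```bash
python3 - <<'E'
from h import *
P={k:v for k,v in np.load('pics/w10.npz').items() if k!='im'}
q=[onz('wrist',P,*p,.012) for p in [(295.5,171.5),(362.5,174),(331,160),(334.5,80),(338.5,5),(331,172.5)]]
for x in q:print(x.round(4))
print('yaw head',np.arctan2(q[1][1]-q[0][1],q[1][0]-q[0][0]),'yaw shaft',np.arctan2(q[2][0]-q[4][0],-(q[2][1]-q[4][1])))
E
```

```text
[0.4141 0.1867 0.012 ]
[0.486  0.1914 0.012 ]
[0.4504 0.203  0.012 ]
[0.4446 0.2869 0.012 ]
[0.4401 0.3683 0.012 ]
[0.4519 0.1894 0.012 ]
yaw head 0.06609484848478567 yaw shaft 0.06226795921804858
```

```bash
python3 - <<'E'
from h import *
plan([([.4486,.2352,.07],-np.pi/2+.064,0,4)],grip=1,dmm=3)
E
```

```text
4 rows
"delta_pos": [[-0.012, 0.034, 0.003], [-0.013, 0.033, 0.004], [-0.012, 0.034, 0.004], [-0.013, 0.033, 0.003]] "dr": [[-0.7, 0.6, 0.2], [0.0, 0.5, 0.0], [0.0, 0.6, 0.0], [0.0, 0.5, 0.0]] "grip": [1, 1, 1, 1]
```

Call:
servo_tool(delta_pos=[[-0.012,0.034,0.003],[-0.013,0.033,0.004],[-0.012,0.034,0.004],[-0.013,0.033,0.003],[0,0,0]], dr=[[-0.7,0.6,0.2],[0,0.5,0],[0,0.6,0],[0,0.5,0],[0,0,0]], grip=[1,1,1,1,1])

```text
t: 9.7
tool_pos: [0.4519, 0.2315, 0.0664]
tool_rot: [-1.231, 1.171, -1.175]
contact_force: [0.1, -0.5, -0.5]
opening: 0.0856
```

```bash
python3 - <<'E'
from h import *
st();snap('wrist','w11');plan([([.4486,.2352,.017],-np.pi/2+.064,0,2)],grip=1)
E
```

```text
t 9.7 pos [0.4519 0.2315 0.0664] F [ 0.1 -0.5 -0.5] open 0.0856 
 [[ 0.049  0.002  0.999]
 [-0.999 -0.002  0.049]
 [ 0.002 -1.     0.002]]
2 rows
"delta_pos": [[-0.0019, 0.0256, -0.0023], [-0.0019, 0.0256, -0.0022]] "dr": [[-0.3, -0.4, 0.1], [0.0, -0.5, 0.0]] "grip": [1, 1]
```

View pics/w11.png

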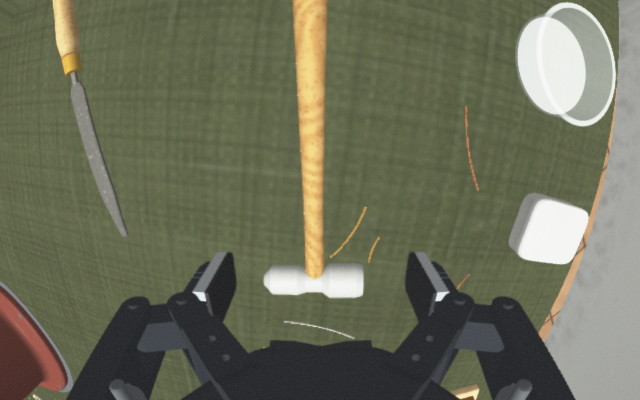

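```bash
python3 - <<'E'
from h import *
P={k:v for k,v in np.load('pics/w11.npz').items() if k!='im'}
for p in [(363.5,281),(264.5,281),(315,275),(312,150),(310,30)]:print(onz('wrist',P,*p,.012).round(4))
print(proj('wrist',P,[[.4519,.2315,.012],[.4486,.2352,.012]]))
E
```

```text
[0.4843 0.1903 0.012 ]
[0.4141 0.1866 0.012 ]
[0.4498 0.1941 0.012 ]
[0.4442 0.2806 0.012 ]
[0.4396 0.3527 0.012 ]
[[320.73909382 226.21516633]
 [315.89076328 220.7004346 ]]
```

Call:
servo_tool(delta_pos=[[-0.002,0.026,-0.003],[-0.002,0.022,-0.002],[0,0,0]], dr=[[-0.2,-0.4,0.1],[0,-0.5,0],[0,0,0]], grip=[1,1,1])

```text
t: 10.12
tool_pos: [0.4533, 0.2342, 0.0252]
tool_rot: [-1.226, 1.157, -1.168]
contact_force: [-1.1, 0.4, 0.9]
opening: 0.0856
```

```bash
python3 - <<'E'
from h import *
st();plan([([.448,.235,.017],-np.pi/2+.064,0,1)],grip=1)
E
```

```text
t 10.12 pos [0.4533 0.2342 0.0252] F [-1.1  0.4  0.9] open 0.0856 
 [[ 0.06   0.012  0.998]
 [-0.998  0.003  0.06 ]
 [-0.002 -1.     0.012]]
1 rows
"delta_pos": [[-0.0011, 0.0081, -0.0053]] "dr": [[-0.7, -0.2, -0.1]] "grip": [1]
```

Call:
servo_tool(delta_pos=[[-0.001,0.009,-0.006],[0,0,0]], dr=[[-0.7,-0.2,-0.1],[0,0,0]], grip=[1,1])

```text
t: 10.38
tool_pos: [0.4494, 0.2347, 0.0189]
tool_rot: [-1.234, 1.161, -1.164]
contact_force: [0.8, -1.0, 0.4]
opening: 0.0858
```

```bash
python3 - <<'E'
from h import *
st();plan([([.448,.235,.017],-np.pi/2+.064,0,1)],grip=1)
E
```

```text
t 10.38 pos [0.4494 0.2347 0.0189] F [ 0.8 -1.   0.4] open 0.0858 
 [[ 0.062  0.004  0.998]
 [-0.998  0.002  0.062]
 [-0.002 -1.     0.004]]
1 rows
"delta_pos": [[-0.0004, 0.0019, -0.0014]] "dr": [[-0.2, -0.1, -0.1]] "grip": [1]
```

Close on the shaft.

Call:
servo_tool(delta_pos=[[0,0.002,-0.001],[0,0,0],[0,0,0],[0,0,0],[0,0,0]], dr=[[-0.2,0,0],[0,0,0],[0,0,0],[0,0,0],[0,0,0]], grip=[0,0,0,0,0], grip_force=110)

```text
t: 11.0
tool_pos: [0.45, 0.2352, 0.019]
tool_rot: [-1.233, 1.161, -1.163]
contact_force: [-0.2, -0.5, 0.9]
opening: 0.0115
```

```bash
python3 - <<'E'
from h import *
st();snap('wrist','w12')
E
```

```text
t 11.0 pos [0.45   0.2352 0.019 ] F [-0.2 -0.5  0.9] open 0.0115 
 [[ 0.063  0.004  0.998]
 [-0.998  0.003  0.063]
 [-0.002 -1.     0.004]]
```

View pics/w12.png

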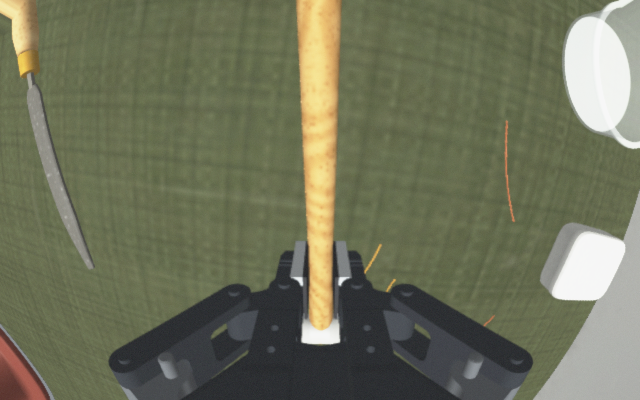

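Call:
servo_tool(delta_pos=[[0,-0.03,0],[0,-0.05,0],[0,0,0]], dr=[[0,0,0],[0,0,0],[0,0,0]], grip=[0,0,0])

```text
t: 11.42
tool_pos: [0.4477, 0.2342, 0.0982]
tool_rot: [-1.238, 1.164, -1.162]
contact_force: [-0.3, 0.9, -1.5]
opening: 0.0116
```

```bash
python3 - <<'E'
from h import *
o,M=st();print(o['wrist_torque'].round(2));_,im,_=snap('side','s1');cv2.imwrite('pics/s1a.png',cv2.resize(im[200:400,240:500,::-1],None,fx=3,fy=3,interpolation=cv2.INTER_CUBIC))
E
```

```text
t 11.43 pos [0.4477 0.2342 0.0982] F [-0.3  0.9 -1.5] open 0.0116 
 [[ 0.062 -0.001  0.998]
 [-0.998  0.001  0.062]
 [-0.001 -1.    -0.001]]
[-0.08 -0.02 -0.04]
```

View pics/s1a.png

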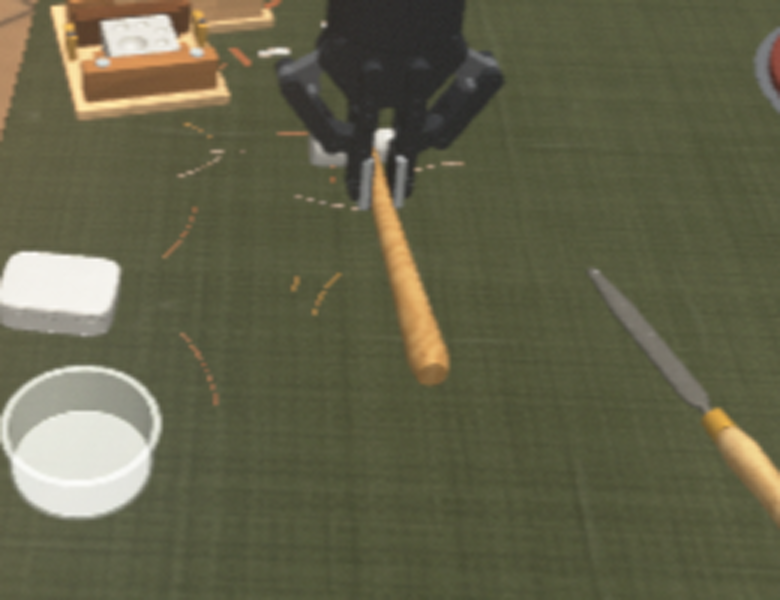

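```bash
python3 - <<'E'
from h import *
P=ctrl.camera_params('side')
yaw=.063;o,M=st();g=o['tool_pos']
for z in(.06,.075,.091,.105,.12):
  e=[g[0]-np.sin(yaw)*.148,g[1]+np.cos(yaw)*.148,z];h=[g[0]+np.sin(yaw)*.046,g[1]-np.cos(yaw)*.046,.182-z]
  print(z,proj('side',P,[e,h]).round(1).tolist())
E
```

```text
t 11.47 pos [0.4455 0.2334 0.0952] F [-0.2 -0.  -2.1] open 0.0116 
 [[ 0.062 -0.007  0.998]
 [-0.998 -0.001  0.062]
 [ 0.001 -1.    -0.007]]
0.06 [[383.2, 337.0], [363.6, 233.4]]
0.075 [[384.1, 330.1], [363.0, 240.1]]
0.091 [[385.1, 322.6], [362.3, 247.1]]
0.105 [[386.0, 315.9], [361.8, 253.1]]
0.12 [[386.9, 308.5], [361.2, 259.5]]
```

```bash
python3 - <<'E'
from h import *
P={k:v for k,v in np.load('pics/w9.npz').items() if k!='im'}
for p in [(311,222),(336.5,222)]:print(w2v(onz('wrist',P,*p,.042)).round(4))
print(v2w(-.162,.0223,.09))
plan([(v2w(-.165,.0223,.085),-np.pi/2+.183)],grip=0,dmm=3,step=.045)
E
```

```text
[-0.1082 -0.0132]
[-0.1082 -0.0337]
[ 0.43344689 -0.06595317  0.09      ]
7 rows
"delta_pos": [[0.043, 0.002, -0.005], [0.042, 0.001, -0.005], [0.043, 0.001, -0.007], [0.042, 0.002, -0.007], [0.042, 0.001, -0.007]] "dr": [[0.4, -1.0, 0.0], [0.0, -1.0, 0.0], [0.0, -1.0, 0.0], [0.0, -0.9, 0.0], [0.0, -1.0, 0.0]] "grip": [0, 0, 0, 0, 0]
"delta_pos": [[0.042, 0.002, -0.009], [0.042, 0.001, -0.009]] "dr": [[0.0, -1.0, 0.0], [0.0, -1.0, 0.0]] "grip": [0, 0]
```

Call:
servo_tool(delta_pos=[[0.043,0,-0.005],[0.042,0,-0.005],[0.043,0,-0.007],[0.042,0,-0.007],[0.042,0,-0.007]], dr=[[0.4,-1,0],[0,-1,0],[0,-1,0],[0,-0.9,0],[0,-1,0]], grip=[0,0,0,0,0])

```text
t: 12.1
tool_pos: [0.4273, 0.0154, 0.0841]
tool_rot: [-1.293, 1.105, -1.084]
contact_force: [0.4, -0.1, -1.9]
opening: 0.0113
```

Call:
servo_tool(delta_pos=[[0.042,0,-0.009],[0.042,0,-0.009],[0,0,0]], dr=[[0,-1,0],[0,-1,0],[0,0,0]], grip=[0,0,0])

```text
t: 12.48
tool_pos: [0.4179, -0.0738, 0.0773]
tool_rot: [-1.311, 1.092, -1.052]
contact_force: [-0.2, -0.3, -0.9]
opening: 0.0117
```

```bash
python3 - <<'E'
from h import *
o,M=st();print(w2v(o['tool_pos']),np.arctan2(M[0,0],-M[1,0]))
plan([(v2w(-.162,.0223,.034),-np.pi/2+.183,0,3)],grip=0)
E
```

```text
t 12.47 pos [ 0.4179 -0.0738  0.0773] F [-0.2 -0.3 -0.9] open 0.0117 
 [[ 0.188 -0.029  0.982]
 [-0.982  0.002  0.188]
 [-0.007 -1.    -0.029]]
[-0.17875385  0.01737903] 0.18890652678052416
3 rows
"delta_pos": [[-0.0015, 0.0143, 0.006], [-0.0016, 0.0144, 0.0056], [-0.0016, 0.0144, 0.0056]] "dr": [[1.6, 0.1, -0.4], [0.0, 0.1, 0.0], [0.0, 0.1, 0.0]] "grip": [0, 0, 0]
```

Call:
servo_tool(delta_pos=[[-0.0015,0.014,0.005],[-0.0016,0.014,0.005],[-0.0016,0.012,0.004],[0,0,0]], dr=[[1.6,0.1,-0.4],[0,0.1,0],[0,0.1,0],[0,0,0]], grip=[0,0,0,0])

```text
t: 12.98
tool_pos: [0.4257, -0.0629, 0.0296]
tool_rot: [-1.293, 1.083, -1.064]
contact_force: [-0.2, -0.3, -2.0]
opening: 0.0113
```

```bash
python3 - <<'E'
from h import *
o,M=st();print(w2v(o['tool_pos']),np.arctan2(M[0,0],-M[1,0]))
plan([(v2w(-.162,.0223,.034),-np.pi/2+.183,0,1)],grip=0)
_,im,_=snap('scene','c1');cv2.imwrite('pics/c1a.png',cv2.resize(im[140:290,250:420,::-1],None,fx=4,fy=4,interpolation=cv2.INTER_CUBIC))
_,im,_=snap('side','s2');cv2.imwrite('pics/s2a.png',cv2.resize(im[140:290,240:400,::-1],None,fx=4,fy=4,interpolation=cv2.INTER_CUBIC))
snap('wrist','w13')
E
```

```text
t 12.97 pos [ 0.4257 -0.0629  0.0296] F [-0.2 -0.3 -2. ] open 0.0113 
 [[ 0.182 -0.011  0.983]
 [-0.983  0.005  0.182]
 [-0.007 -1.    -0.01 ]]
[-0.16910785  0.02670649] 0.18325937297776124
1 rows
"delta_pos": [[0.0044, -0.0045, 0.0071]] "dr": [[0.6, 0.0, -0.4]] "grip": [0]
```

View pics/c1a.png

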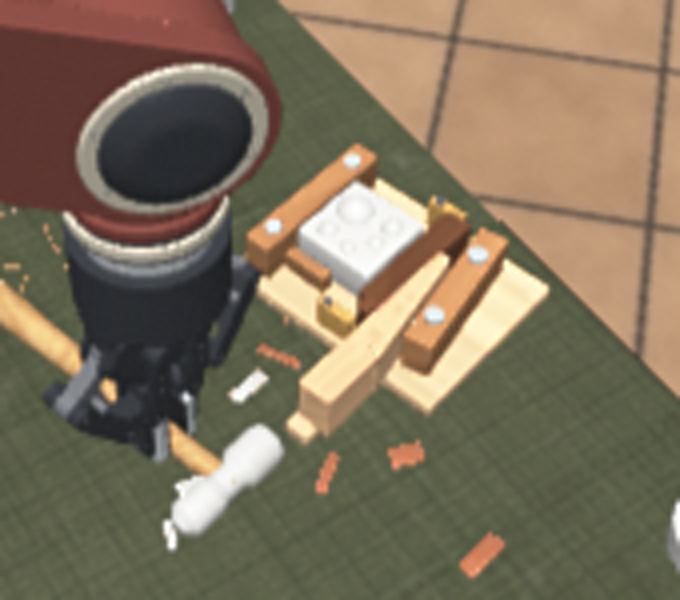

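View pics/s2a.png

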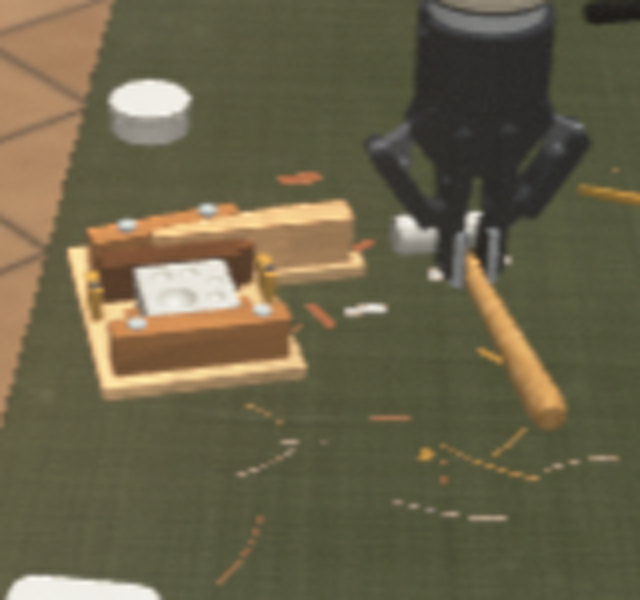

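View pics/w13.png

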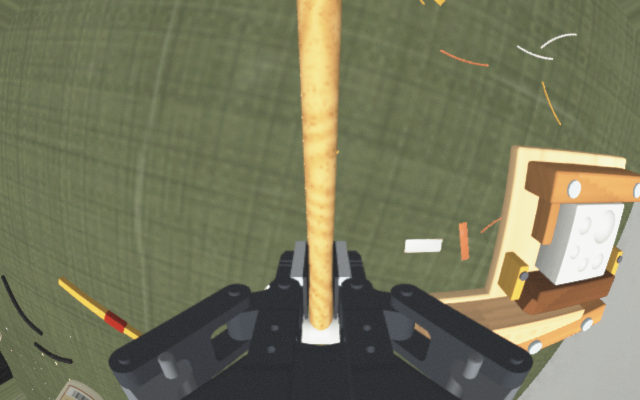

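```bash
python3 - <<'E'
from h import *
P=ctrl.camera_params('scene')
f=v2w(-.1351,-.0193,.0226);b=v2w(-.204,-.0193,.0226);w=[v2w(-.108,-.0132,.042),v2w(-.108,-.0337,.042),v2w(-.108,-.0337,.01)]
print(((proj('scene',P,[f,b]+w)-[250,140])*4).round(0))
E
```

```text
[[270. 434.]
 [177. 520.]
 [296. 375.]
 [325. 397.]
 [323. 431.]]
```

Call:
servo_tool(delta_pos=[[0.0045,-0.0045,0.005],[0,0,0]], dr=[[0.6,0,-0.4],[0,0,0]], grip=[0,0], grip_force=120)

```text
t: 13.38
tool_pos: [0.4345, -0.068, 0.0378]
tool_rot: [-1.287, 1.066, -1.08]
contact_force: [-0.7, 0.4, -1.9]
opening: 0.0113
```

```bash
python3 - <<'E'
from h import *
o,M=st();print(w2v(o['tool_pos']),np.arctan2(M[0,0],-M[1,0]))
_,im,_=snap('scene','c2');cv2.imwrite('pics/c2a.png',cv2.resize(im[140:290,250:420,::-1],None,fx=4,fy=4,interpolation=cv2.INTER_CUBIC))
E
```

```text
t 13.38 pos [ 0.4345 -0.068   0.0378] F [-0.7  0.4 -1.9] open 0.0113 
 [[ 0.182  0.008  0.983]
 [-0.983 -0.003  0.182]
 [ 0.004 -1.     0.008]]
[-0.16135621  0.02010375] 0.18276460436999956
```

View pics/c2a.png

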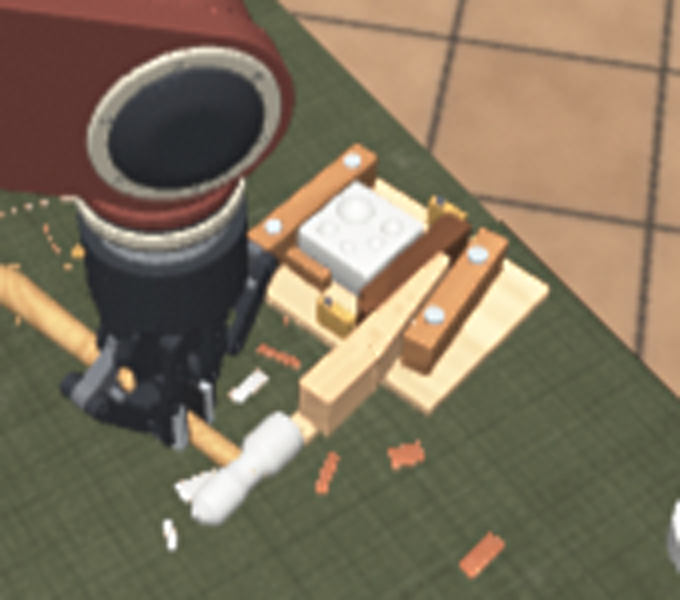

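Call:
servo_tool(delta_pos=[[-0.002,0.003,0.005],[0,0.001,0.005],[0,0,0]], dr=[[-0.4,0,0.3],[0,0,0],[0,0,0]], grip=[0,0,0])

```text
t: 13.8
tool_pos: [0.4445, -0.064, 0.0335]
tool_rot: [-1.289, 1.075, -1.072]
contact_force: [0.3, 0.0, -2.0]
opening: 0.0111
```

```bash
cat > r.py <<'E'
from h import *
o,M=st();print(w2v(o['tool_pos']).round(4),'yaw',np.arctan2(M[0,0],-M[1,0]).round(4),'Fx_vice',(o['contact_force'][:2]@[np.cos(V[2]),np.sin(V[2])]).round(1),o['wrist_torque'].round(2))
E
python3 r.py
```

```text
t 13.8 pos [ 0.4445 -0.064   0.0335] F [ 0.3  0.  -2. ] open 0.0111 
 [[ 0.181 -0.     0.983]
 [-0.983  0.002  0.181]
 [-0.002 -1.     0.   ]]
[-0.1508  0.0222] yaw 0.1825 Fx_vice 0.3 [-0.06 -0.03  0.01]
```

Call:
servo_tool(delta_pos=[[0,0,0.003],[0,0,0.003],[0,0,0.003],[0,0,0.003]], dr=[[0,0,0],[0,0,0],[0,0,0],[0,0,0]], grip=[0,0,0,0])

```text
t: 14.3
tool_pos: [0.4567, -0.0616, 0.0332]
tool_rot: [-1.289, 1.075, -1.072]
contact_force: [-0.8, 0.2, -2.0]
opening: 0.011
```

Call:
servo_tool(delta_pos=[[0,0,0.003],[0,0,0.003],[0,0,0.003],[0,0,0.003]], dr=[[0,0,0],[0,0,0],[0,0,0],[0,0,0]], grip=[0,0,0,0])

```text
t: 14.8
tool_pos: [0.4692, -0.0592, 0.0332]
tool_rot: [-1.29, 1.076, -1.072]
contact_force: [-1.2, 0.8, -2.3]
opening: 0.0112
```

```bash
python3 r.py; python3 - <<'E'
from h import *
_,im,_=snap('scene','c3');cv2.imwrite('pics/c3a.png',cv2.resize(im[140:290,250:420,::-1],None,fx=4,fy=4,interpolation=cv2.INTER_CUBIC))
E
```

```text
t 14.8 pos [ 0.4692 -0.0592  0.0332] F [-1.2  0.8 -2.3] open 0.0112 
 [[ 0.181 -0.002  0.983]
 [-0.983  0.002  0.181]
 [-0.002 -1.    -0.001]]
[-0.1256  0.0224] yaw 0.1824 Fx_vice -1.0 [-0.06  0.11  0.04]
```

View pics/c3a.png

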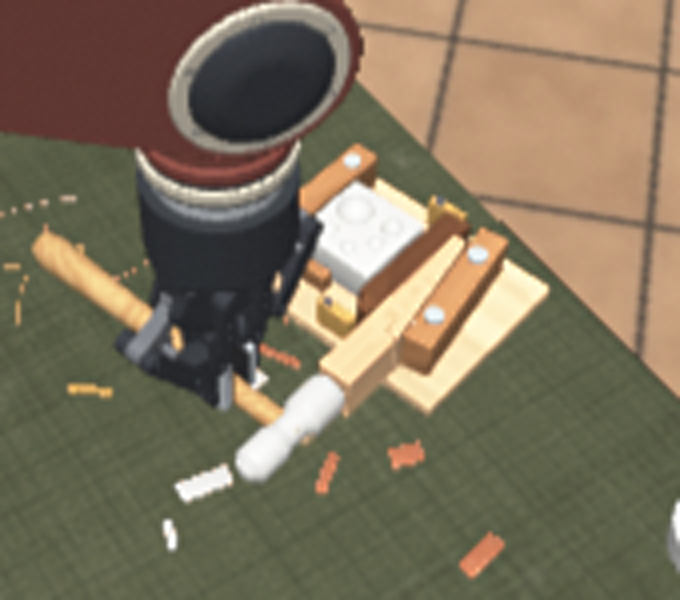

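Call:
servo_tool(delta_pos=[[0,0,0.003],[0,0,0.003],[0,0,0.003]], dr=[[0,0,0],[0,0,0],[0,0,0]], grip=[0,0,0])

```text
t: 15.22
tool_pos: [0.4785, -0.0573, 0.0329]
tool_rot: [-1.289, 1.076, -1.071]
contact_force: [-1.2, 0.8, -1.9]
opening: 0.0112
```

Call:
servo_tool(delta_pos=[[0,0,0.002],[0,0,0.002],[0,0,0.002],[0,0,0.002]], dr=[[0,0,0],[0,0,0],[0,0,0],[0,0,0]], grip=[0,0,0,0])

```text
t: 15.72
tool_pos: [0.4865, -0.0556, 0.0327]
tool_rot: [-1.29, 1.077, -1.07]
contact_force: [-0.9, 1.0, -2.5]
opening: 0.0108
```

```bash
python3 r.py
```

```text
t 15.72 pos [ 0.4865 -0.0556  0.0327] F [-0.9  1.  -2.5] open 0.0108 
 [[ 0.181 -0.003  0.983]
 [-0.983  0.003  0.181]
 [-0.003 -1.    -0.003]]
[-0.1079  0.0229] yaw 0.1823 Fx_vice -0.7 [-0.02  0.17 -0.04]
```

Call:
servo_tool(delta_pos=[[0,0,0.002],[0,0,0.002],[0,0,0.002],[0,0,0.002]], dr=[[0,0,0],[0,0,0],[0,0,0],[0,0,0]], grip=[0,0,0,0])

```text
t: 16.23
tool_pos: [0.4935, -0.0538, 0.032]
tool_rot: [-1.292, 1.081, -1.068]
contact_force: [-3.3, 0.1, -1.2]
opening: 0.0108
```

```bash
python3 r.py; python3 - <<'E'
from h import *
_,im,_=snap('scene','c4');cv2.imwrite('pics/c4a.png',cv2.resize(im[140:290,250:420,::-1],None,fx=4,fy=4,interpolation=cv2.INTER_CUBIC))
E
```

```text
t 16.23 pos [ 0.4935 -0.0538  0.032 ] F [-3.3  0.1 -1.2] open 0.0108 
 [[ 0.181 -0.007  0.983]
 [-0.983  0.003  0.181]
 [-0.005 -1.    -0.006]]
[-0.1008  0.0234] yaw 0.182 Fx_vice -3.2 [-0.03  0.46 -0.11]
```

View pics/c4a.png

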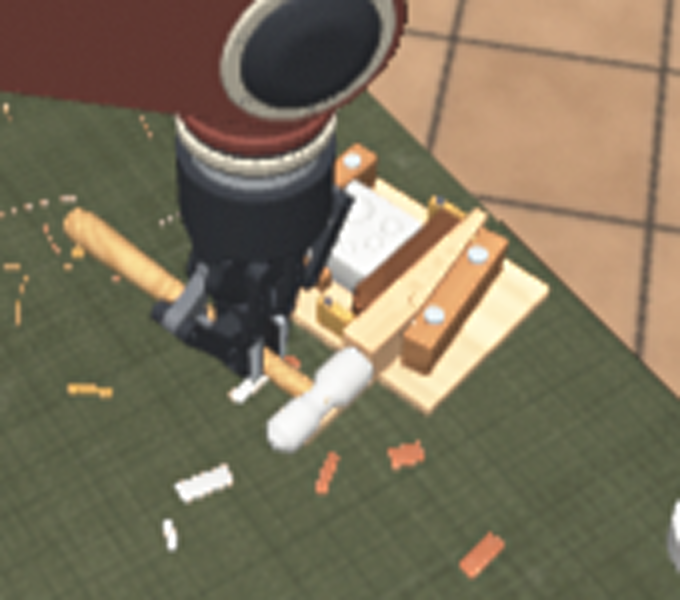

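Call:
servo_tool(delta_pos=[[0,0,0.002],[0,0,0.002]], dr=[[0,0,0],[0,0,0]], grip=[0,0])

```text
t: 16.52
tool_pos: [0.4953, -0.053, 0.0312]
tool_rot: [-1.296, 1.086, -1.065]
contact_force: [-9.8, -1.1, 3.3]
opening: 0.011
```

Call:
servo_tool(delta_pos=[[0,0,0.002],[0,0,0.002]], dr=[[0,0,0],[0,0,0]], grip=[0,0])

```text
t: 16.77
tool_pos: [0.4955, -0.0529, 0.0299]
tool_rot: [-1.304, 1.095, -1.061]
contact_force: [-9.4, -1.5, 3.5]
opening: 0.0114
```

```bash
python3 r.py
```

```text
t 16.77 pos [ 0.4955 -0.0529  0.0299] F [-9.4 -1.5  3.5] open 0.0114 
 [[ 0.179 -0.025  0.983]
 [-0.984  0.002  0.179]
 [-0.007 -1.    -0.024]]
[-0.0986  0.0238] yaw 0.1803 Fx_vice -9.5 [-0.5   1.43 -0.44]
```

Call:
servo_tool(delta_pos=[[0,-0.001,0.002],[0,-0.001,0.0025]], dr=[[0.6,0,0],[0.6,0,0]], grip=[0,0])

```text
t: 17.02
tool_pos: [0.4956, -0.0528, 0.03]
tool_rot: [-1.295, 1.09, -1.065]
contact_force: [-10.6, -3.4, 0.8]
opening: 0.0107
```

```bash
python3 r.py
```

```text
t 17.02 pos [ 0.4956 -0.0528  0.03  ] F [-10.6  -3.4   0.8] open 0.0107 
 [[ 0.178 -0.016  0.984]
 [-0.984  0.005  0.178]
 [-0.007 -1.    -0.015]]
[-0.0985  0.0239] yaw 0.179 Fx_vice -11.0 [-0.61  1.53 -0.56]
```

Call:
servo_tool(delta_pos=[[0,-0.0015,0.0035]], dr=[[0.6,0,0]], grip=[0])

```text
t: 17.15
tool_pos: [0.4958, -0.0526, 0.03]
tool_rot: [-1.293, 1.09, -1.066]
contact_force: [-12.3, -3.6, 0.3]
opening: 0.011
```

Call:
servo_tool(delta_pos=[[0,-0.0015,0.0035]], dr=[[0.6,0,0]], grip=[0])

```text
t: 17.27
tool_pos: [0.4959, -0.0525, 0.0299]
tool_rot: [-1.291, 1.09, -1.066]
contact_force: [-11.8, -4.3, 0.1]
opening: 0.0113
```

```bash
python3 r.py
```

```text
t 17.27 pos [ 0.4959 -0.0525  0.0299] F [-11.8  -4.3   0.1] open 0.0113 
 [[ 0.176 -0.012  0.984]
 [-0.984  0.007  0.176]
 [-0.009 -1.    -0.011]]
[-0.0982  0.0242] yaw 0.1772 Fx_vice -12.4 [-0.93  1.88 -0.66]
```

Call:
servo_tool(delta_pos=[[0,-0.002,0.005]], dr=[[0.6,-0.2,-0.3]], grip=[0])

```text
t: 17.4
tool_pos: [0.4962, -0.0523, 0.0297]
tool_rot: [-1.295, 1.087, -1.067]
contact_force: [-16.5, -4.8, 1.4]
opening: 0.0113
```

Call:
servo_tool(delta_pos=[[0,-0.002,0.006]], dr=[[0.6,-0.2,-0.3]], grip=[0])

```text
t: 17.52
tool_pos: [0.4964, -0.052, 0.0291]
tool_rot: [-1.303, 1.086, -1.067]
contact_force: [-18.3, -6.6, 2.4]
opening: 0.0112
```

```bash
python3 r.py;python3 - <<'E'
from h import *
_,im,_=snap('scene','c5');cv2.imwrite('pics/c5a.png',cv2.resize(im[140:290,250:420,::-1],None,fx=4,fy=4,interpolation=cv2.INTER_CUBIC))
E
```

```text
t 17.52 pos [ 0.4964 -0.052   0.0291] F [-18.3  -6.6   2.4] open 0.0112 
 [[ 0.181 -0.017  0.983]
 [-0.984 -0.002  0.181]
 [-0.001 -1.    -0.017]]
[-0.0975  0.0245] yaw 0.1816 Fx_vice -19.2 [-1.33  2.93 -0.96]
```

View pics/c5a.png

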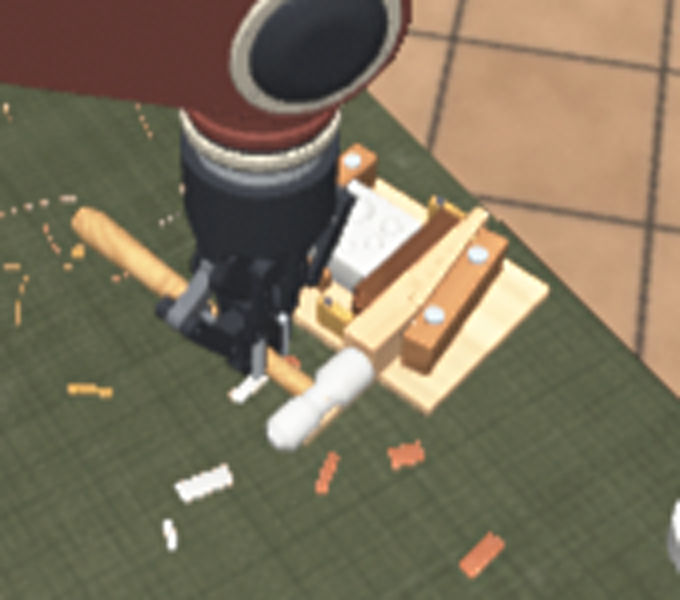

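Call:
servo_tool(delta_pos=[[0,-0.001,-0.01],[0,-0.002,-0.03],[0,-0.06,-0.03],[0,-0.06,-0.02],[0,0,0]], dr=[[0.5,0,0],[0.5,0,0],[0,0,0],[0,0,0],[0,0,0]], grip=[0,0,0,0,0])

```text
t: 18.2
tool_pos: [0.4104, -0.0696, 0.1531]
tool_rot: [-1.284, 1.063, -1.083]
contact_force: [0.2, 0.4, -1.7]
opening: 0.0108
```

```bash
python3 r.py;python3 - <<'E'
from h import *
snap('wrist','w14')
E
```

```text
t 18.2 pos [ 0.4104 -0.0696  0.1531] F [ 0.2  0.4 -1.7] open 0.0108 
 [[ 0.181  0.013  0.983]
 [-0.983 -0.003  0.181]
 [ 0.005 -1.     0.012]]
[-0.1853  0.0229] yaw 0.1824 Fx_vice 0.3 [-0.1  -0.05 -0.  ]
```

View pics/w14.png

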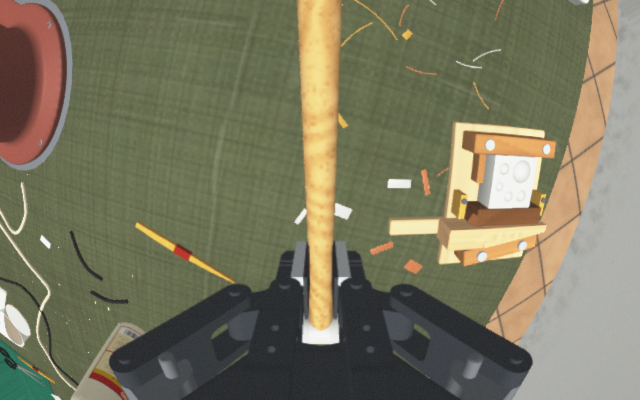

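```bash
python3 - <<'E'
from h import *
im=cv2.imread('pics/w14.png');cv2.imwrite('pics/w14a.png',cv2.resize(im[115:275,380:570],None,fx=4,fy=4,interpolation=cv2.INTER_CUBIC)[:600])
P={k:v for k,v in np.load('pics/w14.npz').items() if k!='im'}
_,im,_=snap('scene','c6');cv2.imwrite('pics/c6a.png',cv2.resize(im[160:270,290:410,::-1],None,fx=5,fy=5,interpolation=cv2.INTER_CUBIC))
E
```

View pics/w14a.png

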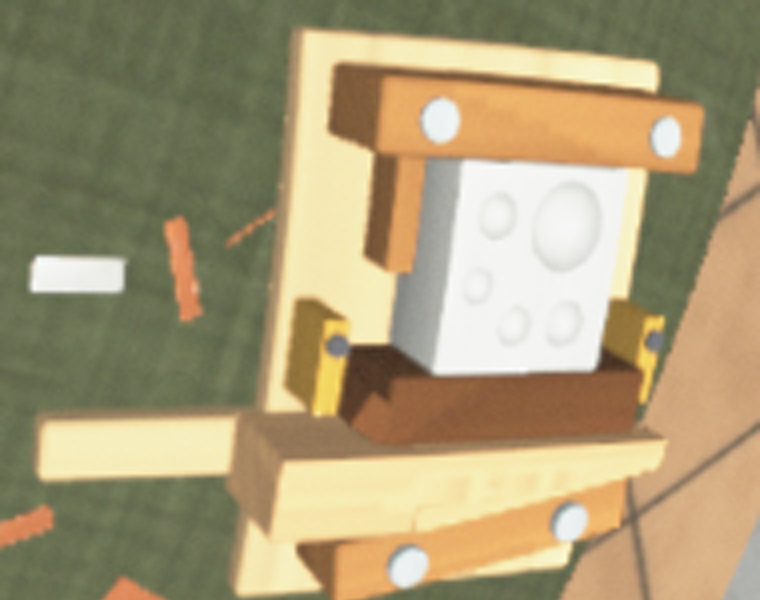

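View pics/c6a.png

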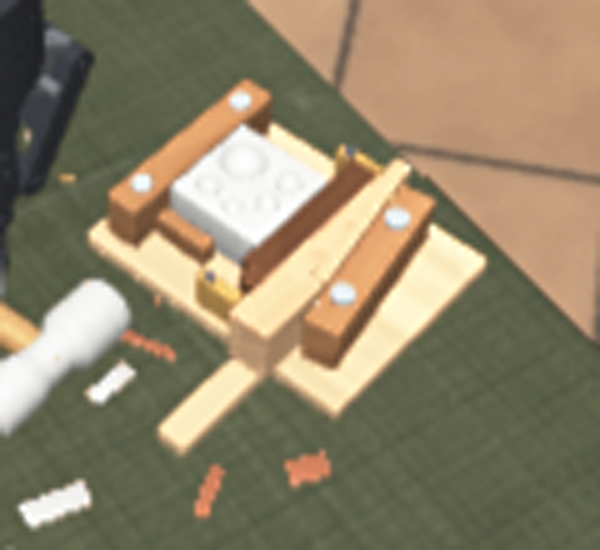

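```bash
python3 - <<'E'
from h import *
P={k:v for k,v in np.load('pics/w14.npz').items() if k!='im'}
for p in [(450.75,229.5),(448.75,249.5),(380+663/4,115+440/4)]:print(w2v(onz('wrist',P,*p,.042)).round(4))
plan([([.448,.22,.09],-np.pi/2+.063,0)],grip=0,dmm=3,step=.05)
E
```

```text
[-0.0652 -0.0077]
[-0.0636 -0.0284]
[ 0.054  -0.0081]
6 rows
"delta_pos": [[-0.046, 0.01, 0.015], [-0.046, 0.009, 0.015], [-0.047, 0.01, 0.013], [-0.047, 0.01, 0.013], [-0.047, 0.009, 0.011]] "dr": [[-0.2, 1.1, 0.0], [0.0, 1.2, 0.0], [0.0, 1.1, 0.0], [0.0, 1.2, 0.0], [0.0, 1.1, 0.0]] "grip": [0, 0, 0, 0, 0]
"delta_pos": [[-0.047, 0.01, 0.011]] "dr": [[0.0, 1.2, 0.0]] "grip": [0]
```

Call:
servo_tool(delta_pos=[[-0.046,0.01,0.015],[-0.046,0.009,0.015],[-0.047,0.01,0.013],[-0.047,0.01,0.013],[-0.047,0.009,0.011]], dr=[[-0.2,1.1,0],[0,1.2,0],[0,1.1,0],[0,1.2,0],[0,1.1,0]], grip=[0,0,0,0,0])

```text
t: 18.92
tool_pos: [0.4398, 0.1765, 0.0887]
tool_rot: [-1.251, 1.163, -1.15]
contact_force: [1.1, -0.6, -2.4]
opening: 0.0108
```

Call:
servo_tool(delta_pos=[[-0.047,0.01,0.011],[0,0,0]], dr=[[0,1.2,0],[0,0,0]], grip=[0,0])

```text
t: 19.18
tool_pos: [0.4442, 0.2281, 0.0718]
tool_rot: [-1.252, 1.18, -1.159]
contact_force: [0.1, -0.9, -2.8]
opening: 0.0109
```

```bash
python3 - <<'E'
from h import *
o,M=st();_,im,_=snap('side','s3');cv2.imwrite('pics/s3a.png',cv2.resize(im[180:380,240:500,::-1],None,fx=3,fy=3,interpolation=cv2.INTER_CUBIC))
plan([([.447,.225,.04],-np.pi/2+.063,0)],grip=0,dmm=3,step=.03)
E
```

```text
t 19.18 pos [0.4442 0.2281 0.0718] F [ 0.1 -0.9 -2.8] open 0.0109 
 [[ 0.057 -0.02   0.998]
 [-0.998 -0.003  0.057]
 [ 0.002 -1.    -0.02 ]]
2 rows
"delta_pos": [[0.001, 0.016, 0.002], [0.001, 0.016, 0.001]] "dr": [[1.2, -0.2, 0.2], [0.0, -0.2, 0.0]] "grip": [0, 0]
```

View pics/s3a.png

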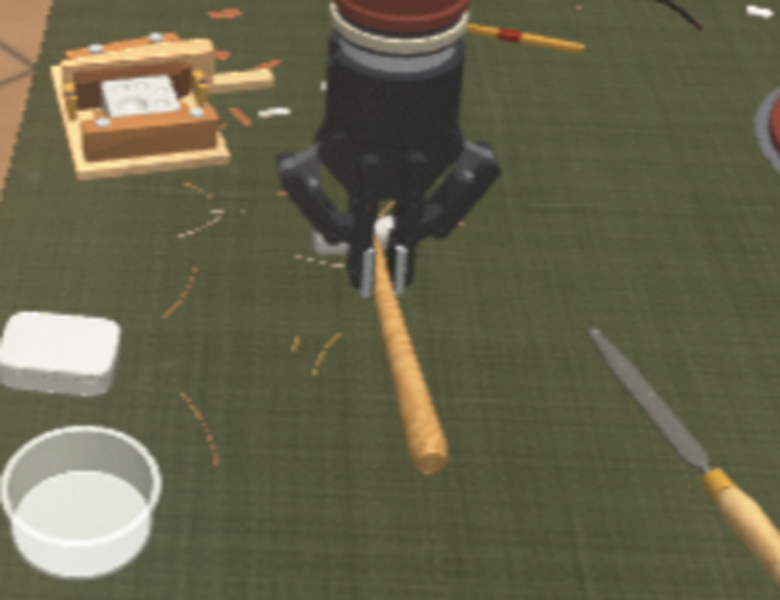

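Call:
servo_tool(delta_pos=[[0.001,0.016,0.002],[0.001,0.016,0.001],[0,0,0]], dr=[[1.2,-0.2,0.2],[0,-0.2,0],[0,0,0]], grip=[0,0,0])

```text
t: 19.6
tool_pos: [0.4452, 0.2226, 0.0355]
tool_rot: [-1.242, 1.166, -1.162]
contact_force: [-1.3, -0.2, -1.5]
opening: 0.0108
```

```bash
python3 r.py
```

```text
t 19.6 pos [0.4452 0.2226 0.0355] F [-1.3 -0.2 -1.5] open 0.0108 
 [[ 0.062 -0.004  0.998]
 [-0.998 -0.002  0.062]
 [ 0.001 -1.    -0.004]]
[-0.0979  0.3039] yaw 0.0622 Fx_vice -1.3 [-0.    0.05  0.02]
```

Call:
servo_tool(delta_pos=[[0,0.01,0],[0,0.004,0],[0,0,0]], dr=[[0.2,0,0],[0,0,0],[0,0,0]], grip=[0,0,0])

```text
t: 19.98
tool_pos: [0.4461, 0.2219, 0.0214]
tool_rot: [-1.238, 1.164, -1.165]
contact_force: [-0.9, -0.1, -2.1]
opening: 0.0108
```

Call:
servo_tool(delta_pos=[[0,0.001,0],[0,0.001,0]], dr=[[0,0,0],[0,0,0]], grip=[0,0])

```text
t: 20.23
tool_pos: [0.4468, 0.2222, 0.0201]
tool_rot: [-1.236, 1.163, -1.166]
contact_force: [-0.5, 0.5, -2.8]
opening: 0.0111
```

```bash
python3 r.py
```

```text
t 20.23 pos [0.4468 0.2222 0.0201] F [-0.5  0.5 -2.8] open 0.0111 
 [[ 0.061  0.002  0.998]
 [-0.998 -0.     0.061]
 [ 0.001 -1.     0.002]]
[-0.0964  0.3032] yaw 0.0607 Fx_vice -0.4 [-0.05  0.03  0.01]
```

Call:
servo_tool(delta_pos=[[0,0.001,0],[0,0.001,0]], dr=[[0,0,0],[0,0,0]], grip=[0,0])

```text
t: 20.48
tool_pos: [0.4472, 0.2223, 0.019]
tool_rot: [-1.236, 1.162, -1.166]
contact_force: [-3.3, -2.0, 6.9]
opening: 0.0114
```

```bash
python3 r.py
```

```text
t 20.48 pos [0.4472 0.2223 0.019 ] F [-3.3 -2.   6.9] open 0.0114 
 [[ 0.061  0.002  0.998]
 [-0.998 -0.001  0.061]
 [ 0.001 -1.     0.002]]
[-0.096   0.3032] yaw 0.061 Fx_vice -3.6 [-0.29  0.65  0.01]
```

Down on the table. Release and rise.

Call:
servo_tool(delta_pos=[[0,0,0],[0,0,0],[0,0,0],[0,0,0],[0,0,0]], dr=[[0,0,0],[0,0,0],[0,0,0],[0,0,0],[0,0,0]], grip=[0.3,0.6,0.9,1,1], grip_force=40)

```text
t: 21.1
tool_pos: [0.4484, 0.2229, 0.0199]
tool_rot: [-1.233, 1.161, -1.166]
contact_force: [-0.4, 0.4, -0.3]
opening: 0.0856
```

Call:
servo_tool(delta_pos=[[0,-0.03,0],[0,-0.05,0],[0,-0.06,0],[0,-0.04,0],[0,0,0]], dr=[[0,0,0],[0,0,0],[0,0,0],[0,0,0],[0,0,0]], grip=[1,1,1,1,1])

```text
t: 21.72
tool_pos: [0.4465, 0.2224, 0.2043]
tool_rot: [-1.235, 1.162, -1.166]
contact_force: [-0.8, -0.6, -0.6]
opening: 0.0854
```

```bash
python3 r.py; python3 - <<'E'
from h import *
snap('wrist','w15');snap('scene','c7');_,im,_=snap('side','s4')
E
```

```text
t 21.73 pos [0.4465 0.2224 0.2043] F [-0.8 -0.6 -0.6] open 0.0854 
 [[ 0.061  0.003  0.998]
 [-0.998  0.     0.061]
 [ 0.    -1.     0.003]]
[-0.0966  0.3035] yaw 0.0607 Fx_vice -0.9 [-0.01 -0.04  0.04]
```

View pics/s4.png

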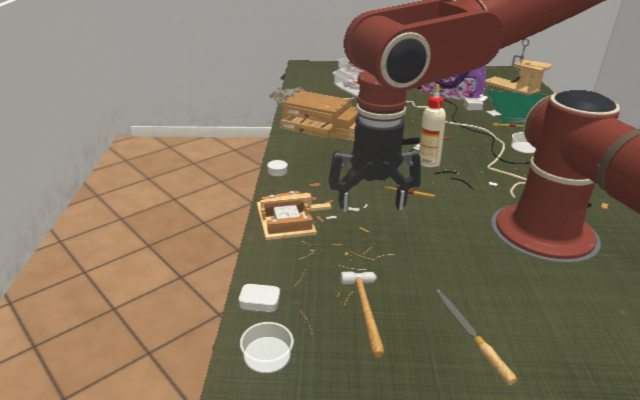

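View pics/w15.png

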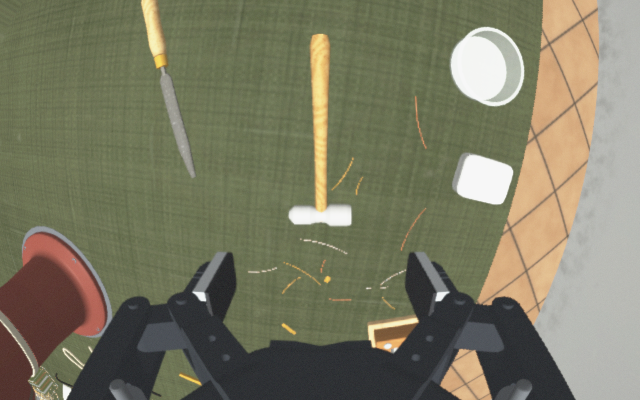

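View pics/c7.png

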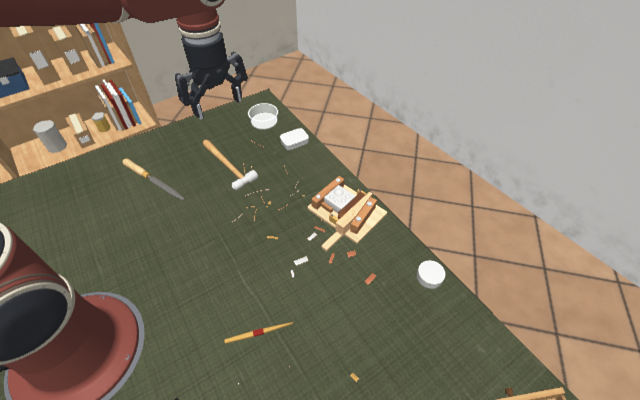

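```bash
python3 -c "
from station import ctrl
print(ctrl.finish_job())"
```

```text
the job is handed in; nothing more can be done
None
```

The doming block is clamped. I set the wedge thin end first beside the dark jaw and let go of it. Then I drove it in with slow pushes of the hammer's +x face, and the job was handed in at about 22 s.

- **Tightness:** The wedge slid easily at about 1 N, then the resistance rose. I pushed on to about 19 N (read once per move), and the pictures show no forward movement over that last part. From above, its straight side lies at y ≈ -8 mm in the vice's axes, so the jaw has made its full 4 mm. The tip is about 9–10 mm past the channel's end, and the block shows no gap to the jaw or fence.
- **Last pictures:** The hammer lies flat on the table at about its starting place, clear of the vice. The tins look unmoved, and the open gripper is 0.2 m up, touching nothing.
- **Disagreements:** My picture estimate of the cleat put the tight point at about 16–18 mm past the end, so the wedge stopped 6–8 mm sooner. That is about 1 mm in cleat position, within the measuring error. The tool tilted about 1.4° and sank a few mm under the push, so the hammer head came to about 1 mm above the tongue. It may have rubbed it lightly. I did no second push or pull test after backing off.

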